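# Pack the tool case, scrap the old drivers

### The job

Make up the tool case: open its lid, lay all the grey-handled screwdrivers that are on the bench inside, and shut the lid fully once they are all in. The red-handled screwdrivers are worn out: drop every one of them into the yellow scrap crate, and leave the other things on the bench where they are.

Things in the scene. Friction and masses are not known exactly. Their poses are not given: they have to be found in the camera images.
- kit_case: the blue hinged tool case, fixed to the bench, standing flat. Origin: centre of its underside; x points from its front edge to its hinge edge, y to its left, z up. Base 172 mm (x) by 176 mm (y), rim 40 mm high, walls and floor 4 mm, inside one plain 164 x 168 mm tray; the floor is 4 mm above the origin
- case_lid (a joint): opening angle of the lid in rad: 0 = shut, grows as it opens, stop at 1.9. Starts shut or a little ajar. The hinge is stiff (2 to 3 N at the handle) and the lid stays at any angle where it is left. It is a shallow shell, 172 mm from hinge to front edge, its top 14 mm above the rim when shut
- lid_handle (a point): middle of the lid's black bar handle: round bar 10 mm thick along the case's y, 90 mm clear between its two posts. Its centre is 34 mm above the lid's top face and 150 mm from the hinge line (22 mm in from the front edge). It swings about lid_hinge up and back; with the lid upright it is on the far side. It can turn between two fingers. Orientation turns with the lid
- lid_hinge (a point): middle of the hinge line, at the rear edge of the case at rim height (40 mm above the bench); the hinge axis is the case's y
- scrap_crate: the open yellow crate for scrapped tools, fixed to the bench. Origin: centre of its underside; 120 mm (x) by 200 mm (y), 50 mm high, walls and floor 5 mm
- grey_driver_1: precision screwdriver with a grey handle, 144 mm long, about 40 g, lying flat on the bench; may be absent (None). Origin: on the underside, half way along; y runs along the tool towards the handle's butt, z up. Handle 14 mm wide and high, from y = -19 to 66 mm (middle at y = 24 mm, 7 mm above the underside); the other end is the thin steel blade
- grey_driver_2: precision screwdriver with a grey handle, 144 mm long, about 40 g, lying flat on the bench; may be absent (None). Origin: on the underside, half way along; y runs along the tool towards the handle's butt, z up. Handle 14 mm wide and high, from y = -19 to 66 mm (middle at y = 24 mm, 7 mm above the underside); the other end is the thin steel blade
- grey_driver_3: precision screwdriver with a grey handle, 144 mm long, about 40 g, lying flat on the bench; may be absent (None). Origin: on the underside, half way along; y runs along the tool towards the handle's butt, z up. Handle 14 mm wide and high, from y = -19 to 66 mm (middle at y = 24 mm, 7 mm above the underside); the other end is the thin steel blade
- red_driver_1: precision screwdriver with a red handle, 147 mm long, about 40 g, lying flat on the bench; may be absent (None). Origin: on the underside, half way along; y runs along the tool towards the handle's butt, z up. Handle 14 mm wide and high, from y = -20 to 68 mm (middle at y = 24 mm, 7 mm above the underside); the other end is the thin steel blade
- red_driver_2: precision screwdriver with a red handle, 147 mm long, about 40 g, lying flat on the bench; may be absent (None). Origin: on the underside, half way along; y runs along the tool towards the handle's butt, z up. Handle 14 mm wide and high, from y = -20 to 68 mm (middle at y = 24 mm, 7 mm above the underside); the other end is the thin steel blade
- solder_spool: bystander: spool of solder wire with blue flanges, 76 mm across, 49 mm high; origin under its centre
- tape_black: bystander: roll of black tape lying flat, 57 mm across, 18 mm high; origin under its centre
- cutters: bystander: red-handled side cutters, 136 mm long (its y), 42 mm wide, 10 mm high; not a screwdriver, stays where it is; origin under its centre
- parts_dish: bystander: round steel dish with screws, 97 mm across, 22 mm high; origin under its centre
- flux_bottle: bystander: small white dispensing bottle with a red cap, 34 mm across, 95 mm high; origin under its centre

How it is judged (in metres and radians):
On the way, in this order (a step that is already met when the one before it is completed fails the run):
1. the case lid is open (value of joint case_lid above 1.1 rad), for 0.2 s.
2. every grey-handled screwdriver lies in the open case (value of joint case_lid above 0.8 rad and x of grey_driver_1 in the frame of kit_case between -0.08 and 0.08 m and y of grey_driver_1 in the frame of kit_case between -0.082 and 0.082 m and z of grey_driver_1 in the frame of kit_case between -0.002 and 0.042 m and linear speed of each of grey_driver_1, grey_driver_2, grey_driver_3 below 0.05 m/s and x of grey_driver_2 in the frame of kit_case between -0.08 and 0.08 m and y of grey_driver_2 in the frame of kit_case between -0.082 and 0.082 m and z of grey_driver_2 in the frame of kit_case between -0.002 and 0.042 m and x of grey_driver_3 in the frame of kit_case between -0.08 and 0.08 m and y of grey_driver_3 in the frame of kit_case between -0.082 and 0.082 m and z of grey_driver_3 in the frame of kit_case between -0.002 and 0.042 m), for 0.2 s.
At the end, for the whole second after the job is handed in: The lid is shut (angle under 0.04 rad), every grey-handled screwdriver present lies at rest inside the case and every red-handled one present lies at rest in the yellow crate (middles within the walls, not above the rim by more than a few mm) (value of joint case_lid below 0.04 rad and x of grey_driver_1 in the frame of kit_case between -0.08 and 0.08 m and y of grey_driver_1 in the frame of kit_case between -0.082 and 0.082 m and z of grey_driver_1 in the frame of kit_case between -0.002 and 0.042 m and linear speed of each of grey_driver_1, grey_driver_2, grey_driver_3, red_driver_1, red_driver_2 below 0.05 m/s and x of grey_driver_2 in the frame of kit_case between -0.08 and 0.08 m and y of grey_driver_2 in the frame of kit_case between -0.082 and 0.082 m and z of grey_driver_2 in the frame of kit_case between -0.002 and 0.042 m and x of grey_driver_3 in the frame of kit_case between -0.08 and 0.08 m and y of grey_driver_3 in the frame of kit_case between -0.082 and 0.082 m and z of grey_driver_3 in the frame of kit_case between -0.002 and 0.042 m and x of red_driver_1 in the frame of scrap_crate between -0.056 and 0.056 m and y of red_driver_1 in the frame of scrap_crate between -0.096 and 0.096 m and z of red_driver_1 in the frame of scrap_crate between -0.002 and 0.055 m and x of red_driver_2 in the frame of scrap_crate between -0.056 and 0.056 m and y of red_driver_2 in the frame of scrap_crate between -0.096 and 0.096 m and z of red_driver_2 in the frame of scrap_crate between -0.002 and 0.055 m); the robot touches nothing.
It fails at once if a bystander is moved more than 30 mm or tipped over (distance of any of solder_spool, tape_black, cutters, parts_dish, flux_bottle from where it was at the start of the episode above 0.03 m or angle between any of solder_spool, tape_black, cutters, parts_dish, flux_bottle's own z axis and vertical above 0.6 rad).
Of grey_driver_1, grey_driver_2, grey_driver_3, red_driver_1, red_driver_2 only 4 to 5 are there at a start; the rules pass over those that are not, and their reading is None.
At some moment in a run one of grey_driver_1, grey_driver_2, grey_driver_3, red_driver_1, red_driver_2 may be knocked a few centimetres aside while the robot is not near it.
Once in a run the grip may slacken for a moment while it holds something.
It also fails if it takes over 200 s, if anything falls off the work surface, if the arm or the gripper's body presses on something with over 40 N, if the wrist force passes 120 N, or if a joint passes its speed limit or range.

### The arm

A 6-joint arm with a two-finger parallel gripper is mounted at the origin on a cart in front of the work surface, level with it; the furniture and walls round the work are solid. World frame = base frame: x ahead of the robot, y to its left, z up, the work surface at z = 0. Lengths are in m, angles in degrees, forces in N, time in s.
With the tool pointing down it reaches from about 0.375 to 0.9 m from the base axis. Payload 3.1 kg.
Tool frame: the origin (TCP) lies midway between the tips of the shut fingers; the grasp point (between the pads) lies env.tcp_to_grasp behind it (env.tcp_to_grasp is the distance from the TCP to the grasp point, in m); z points along the fingers, x is the direction in which the jaws open and shut, and the axes are right-handed (so a half turn about z gives the same grasp; the last joint's range is limited). The gripper opens to 85 mm and grips with 20 to 120 N. Pads are 22 mm wide; open, the fingers measure 114 mm over their backs; the gripper's body (76 mm by 85 mm) begins 54 mm behind the grasp point. The pads swing forward as they close: fully open they stand 13 mm farther back than shut.
Start: joints at [54.517, 30.224, 82.088, -0, 67.689, -10.227], TCP at [0.267, 0.565, 0.193] pointing down, gripper open.
Joint ranges: [-176.69, 176.69], [-43.24, 126.21], [12.49, 139.97], [-82, 262], [0, 151.66], [-163.58, 163.58]. Speed limits (degrees/s): [159.86, 159.86, 180, 180, 180, 180].

### API

Orientations are given as a 3x3 rotation matrix whose columns are the frame's x, y, z axes.
In Python, from station import env gives the robot as it stands.
- The arm moves only by the tool apply_moves, never from a script. Its argument "plan" is a list of rows, each a list of 7 numbers: the closure in counts, from 0 (fully open) to 255 (shut), then the shift along the tool's x, y, z in m, then the turn, a rotation vector about the tool's x, y, z in degrees. A call has 1 to 20 rows; each row is the pose to reach, as a shift and turn from the pose measured when the call began, along the tool's axes at that moment; what a row does not reach only later rows make up. A row lasts 1/12 s, in which the tool goes at most 41.7 mm and 7.16 degrees, less where a joint would pass 70% of its speed; a pose out of reach is approached as far as the arm can. A call with a gripper value outside its range is refused whole. The fingers move at their own pace and stop on an object; the grip force is fixed at half the most. Time passes only in rows, so rows that repeat a pose let the fingers close. It gives the time, the measured TCP pose, the force and the opening at its end, in the units of the state.
- env.state(): the state, without advancing time (a new reading comes with each control period).
- env.snapshot(name): name is "side" or "top"; returns the picture (400x640x3 uint8, red, green, blue); there is no depth.
- env.camera_model(name): a dict with "camera_matrix" (3x3 intrinsics, pixels), "position" and "rotation" of the camera in the world. Camera axes: x right, y down, z forward; pixel columns grow to the right and rows downward; lengths in m; the calibration is good to about 2 mm. A picture is of the moment at which its call begins. camera_model takes no time and is no camera call.
- env.job_done(): hands the job in, once; it reports no verdict.
Trained networks look in the newest picture that a camera, given by its name, has taken for a name from the list of things; names that differ only in an ending like _2 or _b are one class to them, and where a whole thing is asked for, a point or a joint stands for the part that bears it (a point fixed in the world has none). Each returns a list of dicts, best first, with "score" (0 to 1); they miss things now and then, are a little off and sometimes report something else, mostly with a low value. They report only what shows in the picture. A call takes as long as a camera call.
- env.outline_of(query, camera): "region" (400x640 bool, what is visible of it) and "extent" ([left, top, right, bottom] in pixels, round what is visible of it).
The state is a dict: "t": time; "joint_pos": joint angles; "qvel": joint speeds; "joint_efforts": joint torques, N m; "tool_pos": TCP position; "tool_rot": TCP orientation; "force": force on the tool from outside, world axes, zero at the start; "ft_torque": the same for the moment, N m; "width": finger opening in m.
Only numpy, scipy, OpenCV 4.12 (cv2) and the standard library are available. Lean on these libraries where they do the work, as an engineer would, in place of code of your own. Each camera call takes 0.05 s, during which the arm holds its last target.

## Working session

There is one attempt and no reset: what is moved stays moved. The work goes in short steps, Python scripts to look and compute and a tool call to move; the robot and the scene stay as the last step left them, time stands still between calls to the robot, and variables do not carry over. Pictures are saved under pics/ and viewed, and the job is handed in when it is done.

Besides the shell and the picture viewer there is one more tool, called as name([rows], argument=value, ...), one row to a line, values as JSON. apply_moves: Moves the arm, as the interface text tells. Its arguments: {"type":"object","properties":{"plan":{"type":"array","items":{"type":"array","items":{"type":"number"}}}},"required":["plan"]}

```bash
ls; mkdir -p pics
python3 - <<'E'
from station import env
import cv2,numpy as np
for c in("side","top"):
    im=env.snapshot(c); cv2.imwrite(f"pics/{c}0.png",im[:,:,::-1])
    m=env.camera_model(c); print(c,m)
print(env.state()); print(env.tcp_to_grasp)
E
```

```text
pics
side {'camera_matrix': array([[368.24419661,   0.        , 324.69130897],
       [  0.        , 368.24419661, 202.93266888],
       [  0.        ,   0.        ,   1.        ]]), 'position': array([0.40746431, 0.71466148, 0.68965432]), 'rotation': array([[-0.98864653, -0.0839934 ,  0.12459194],
       [-0.14984566,  0.61264566, -0.77602292],
       [-0.01114991, -0.78588193, -0.61827605]])}
top {'camera_matrix': array([[451.24752011,   0.        , 321.09195751],
       [  0.        , 451.24752011, 196.32499406],
       [  0.        ,   0.        ,   1.        ]]), 'position': array([ 0.3243817 , -0.02609784,  1.44744933]), 'rotation': array([[-0.0159102 , -0.98808   ,  0.15311688],
       [-0.99979125,  0.01768451,  0.01023294],
       [-0.01281876, -0.15292211, -0.9881551 ]])}
{'t': 0.1, 'joint_pos': array([ 5.45170019e+01,  3.02770083e+01,  8.21502646e+01, -1.92991732e-04,
        6.76886949e+01, -1.02291462e+01]), 'qvel': array([-0.06717872, -0.11061074, -0.19959836,  0.07409696, -0.10174653,
       -0.05306503]), 'joint_efforts': array([ 2.14952474e-04, -4.43303382e+01, -1.78585589e+01, -2.22057051e-04,
        3.82498067e-03,  2.44359711e-05]), 'tool_pos': array([0.26620584, 0.56466657, 0.19188865]), 'tool_rot': array([[ 4.26627217e-01,  9.04426804e-01, -1.17232702e-03],
       [ 9.04425369e-01, -4.26628679e-01, -1.64994234e-03],
       [-1.99240041e-03, -3.56371988e-04, -9.99997952e-01]]), 'force': array([ 0.02004631, -0.0274787 ,  0.41702462]), 'ft_torque': array([ 0.00951424, -0.00980387,  0.03242287]), 'width': 0.08518165379632829}
0.0187
```

View pics/side0.png

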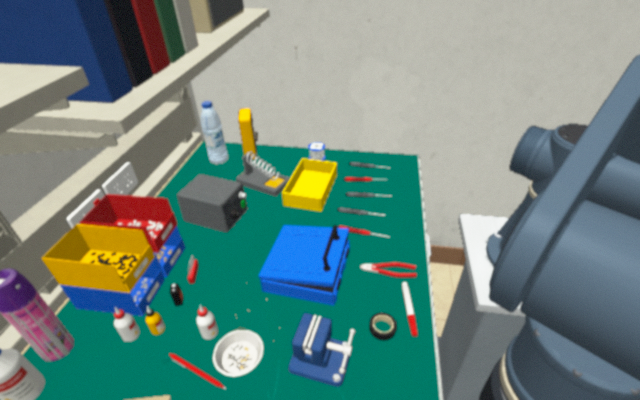

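View pics/top0.png

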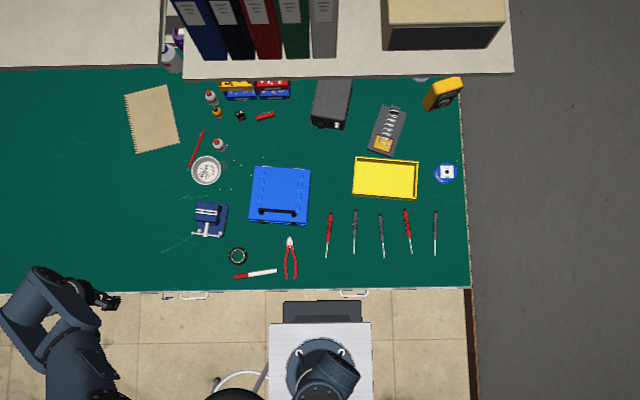

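The top view shows the case around (280,195), the crate at (385,178), and five drivers in a row at y≈233 px: red 328, grey 354, grey 381, red 407 and grey 435. The vise, cutters and tape are nearby. Next I measure positions.

```bash
cat > h.py <<'E'
from station import env
import cv2,numpy as np
def unproj(c,uv,z):
    m=env.camera_model(c); K=m["camera_matrix"];R=m["rotation"];p=m["position"]
    uv=np.atleast_2d(uv); d=np.c_[(uv[:,0]-K[0,2])/K[0,0],(uv[:,1]-K[1,2])/K[1,1],np.ones(len(uv))]@R.T
    return p+d*((z-p[2])/d[:,2])[:,None]
def proj(c,P):
    m=env.camera_model(c); K=m["camera_matrix"];R=m["rotation"];p=m["position"]
    q=(np.atleast_2d(P)-p)@R; return np.c_[q[:,0]/q[:,2]*K[0,0]+K[0,2],q[:,1]/q[:,2]*K[1,1]+K[1,2]]
def crop(c,name,x0,y0,x1,y1,s):
    im=env.snapshot(c)[y0:y1,x0:x1,::-1]; cv2.imwrite(name,cv2.resize(im,None,fx=s,fy=s,interpolation=cv2.INTER_CUBIC))
def pca(region,c,z):
    ys,xs=np.nonzero(region); P=unproj(c,np.c_[xs,ys],z)[:,:2]
    m=P.mean(0); w,v=np.linalg.eigh(np.cov((P-m).T)); t=(P-m)@v[:,1]
    return m,v[:,1],t.min(),t.max(),len(P)
E
python3 - <<'E'
from h import *
crop("top","pics/t1.png",180,150,480,290,2.6)
for q in("grey_driver_1","red_driver_1"):
    for c in("top","side"):
        env.snapshot(c)
        for r in env.outline_of(q,c):
            m,a,t0,t1,n=pca(r["region"],c,0.007)
            print(q,c,round(r["score"],2),r["extent"],m.round(4),"ang",round(np.degrees(np.arctan2(a[1],a[0])),1),"ends",(m+a*t0).round(3),(m+a*t1).round(3),n)
for q in("kit_case","case_lid","scrap_crate"):
    for c in ("top","side"):
        env.snapshot(c)
        for r in env.outline_of(q,c):
            cn=max(cv2.findContours(r["region"].astype(np.uint8),0,2)[0],key=len)
            b=cv2.boxPoints(cv2.minAreaRect(cn))
            print(q,c,round(r["score"],2),r["extent"],b.round(1).tolist())
E
```

```text
grey_driver_1 top 0.69 [431.8, 211.0, 436.1, 240.0] [ 0.451  -0.3731] ang 176.8 ends [ 0.494 -0.375] [ 0.404 -0.37 ] 130
grey_driver_1 top 0.68 [351.6, 211.3, 356.6, 234.1] [ 0.4633 -0.1184] ang 176.7 ends [ 0.495 -0.12 ] [ 0.427 -0.116] 88
grey_driver_1 top 0.57 [379.9, 218.9, 385.2, 243.3] [ 0.4344 -0.2021] ang -176.7 ends [ 0.477 -0.2  ] [ 0.4   -0.204] 89
grey_driver_1 side 0.68 [340.0, 206.4, 365.7, 217.4] [ 0.4649 -0.1187] ang 175.8 ends [ 0.503 -0.121] [ 0.423 -0.116] 126
grey_driver_1 side 0.62 [344.8, 190.2, 392.0, 197.9] [ 0.4404 -0.2027] ang -177.2 ends [ 0.49 -0.2 ] [ 0.349 -0.207] 161
grey_driver_1 side 0.45 [349.6, 162.1, 373.9, 168.2] [ 0.4556 -0.3745] ang 177.3 ends [ 0.492 -0.376] [ 0.412 -0.372] 75
red_driver_1 top 0.45 [404.3, 208.4, 409.6, 235.3] [ 0.4605 -0.283 ] ang -172.7 ends [ 0.502 -0.278] [ 0.412 -0.289] 124
red_driver_1 side 0.75 [336.9, 221.7, 361.8, 235.7] [ 0.4507 -0.0374] ang 166.8 ends [ 0.492 -0.047] [ 0.42 -0.03] 78
kit_case top 0.74 [352.7, 208.8, 358.8, 253.6] [[352.0, 210.0], [357.0, 210.0], [357.0, 252.0], [352.0, 252.0]]
kit_case top 0.73 [249.
[... 673 characters left out ...]
]]
case_lid top 0.23 [434.4, 166.2, 456.9, 181.3] [[430.5, 174.5], [447.0, 158.0], [460.5, 171.5], [444.0, 188.0]]
case_lid side 0.69 [256.8, 224.9, 349.7, 287.8] [[257.5, 278.6000061035156], [264.1000061035156, 217.3000030517578], [348.79998779296875, 226.39999389648438], [342.20001220703125, 287.70001220703125]]
scrap_crate top 0.73 [352.7, 159.3, 413.6, 199.2] [[351.0, 195.5], [354.5, 155.8000030517578], [419.20001220703125, 161.39999389648438], [415.70001220703125, 201.10000610351562]]
scrap_crate side 0.57 [277.8, 157.1, 338.4, 210.6] [[277.5, 201.89999389648438], [299.6000061035156, 147.89999389648438], [340.29998779296875, 164.60000610351562], [318.20001220703125, 218.60000610351562]]
```

View pics/t1.png

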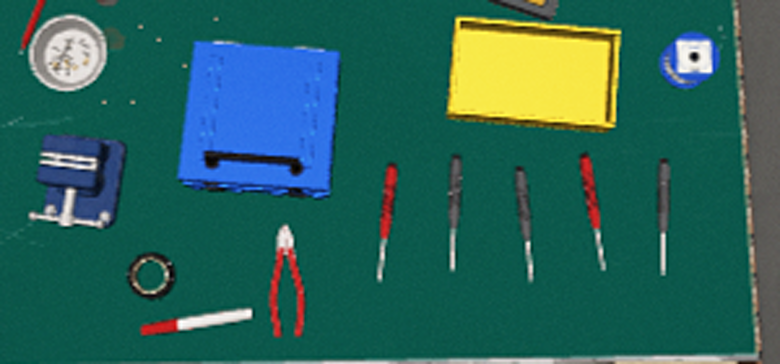

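Run:
```python
from h import *
crop("side","pics/s1.png",250,215,360,310,7)
crop("top","pics/t2.png",240,155,330,235,8)
for z in(0.054,0.088): print(unproj("top",[[252,164.7],[311,168.7],[307.2,224],[248.5,220.3],[260.8,211.3],[294.2,214.6]],z).round(4))
```

```text
[[0.6455 0.2054 0.054 ]
 [0.6291 0.0188 0.054 ]
 [0.4544 0.0327 0.054 ]
 [0.469  0.215  0.054 ]
 [0.4965 0.1768 0.054 ]
 [0.4843 0.0728 0.054 ]]
[[0.6377 0.1998 0.088 ]
 [0.6216 0.0177 0.088 ]
 [0.4512 0.0313 0.088 ]
 [0.4655 0.2091 0.088 ]
 [0.4923 0.1719 0.088 ]
 [0.4804 0.0704 0.088 ]]
```

View pics/s1.png

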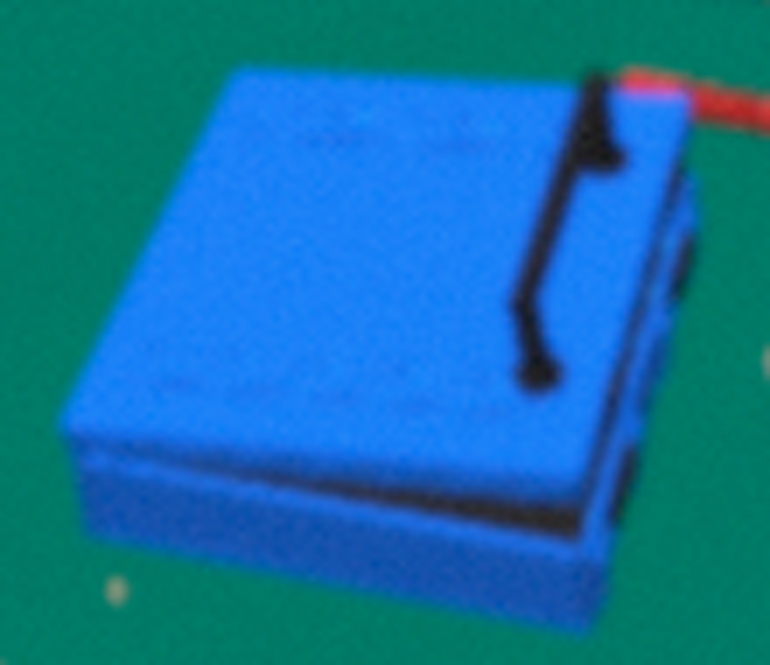

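View pics/t2.png

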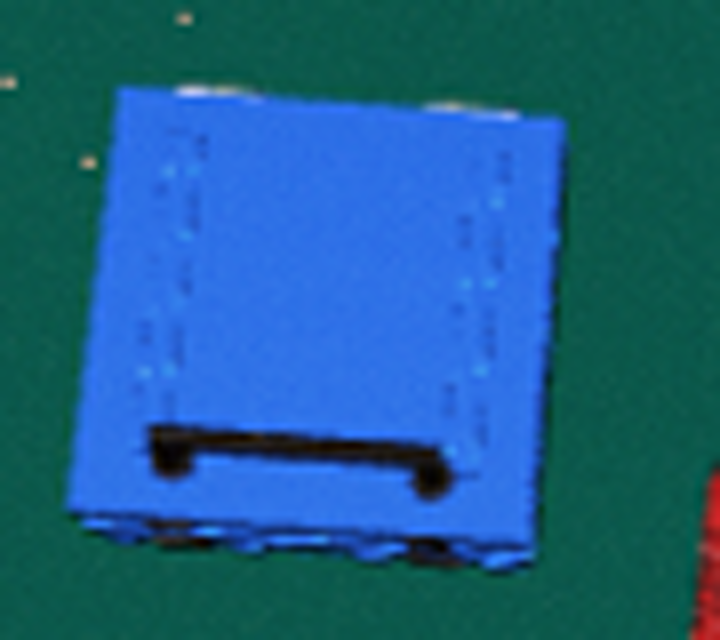

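Run:
```python
from h import *
from scipy.optimize import least_squares
T=lambda a:np.array([240,155])+(np.array(a)+.5)/8-.5
S=lambda a:np.array([250,215])+(np.array(a)+.5)/7-.5
L=lambda d,y,h:('l',d,y,h)
obs=[("top",T((118,88)),L(0,.088,.014)),("top",T((566,120)),L(0,-.088,.014)),("top",T((532,545)),L(.172,-.088,.014)),("top",T((68,512)),L(.172,.088,.014)),
("top",T((150,437)),L(.15,.05,.048)),("top",T((446,455)),L(.15,-.05,.048)),
("side",S((235,70)),L(0,-.088,.014)),("side",S((65,430)),L(0,.088,.014)),("side",S((585,490)),L(.172,.088,.014)),("side",S((690,95)),L(.172,-.088,.014)),
("side",S((595,80)),L(.15,-.05,.048)),("side",S((522,300)),L(.15,.05,.048)),
("side",S((90,535)),('b',.086,.088,0)),("side",S((590,630)),('b',-.086,.088,0))]
def W(p,x):
    k,a,b,c=p
    if k=='l':
        th=x[3]; v=np.array([.086-a*np.cos(th)+c*np.sin(th),b,.04+a*np.sin(th)+c*np.cos(th)])
    else: v=np.array([a,b,c])
    C,s=np.cos(x[2]),np.sin(x[2])
    return np.array([x[0]+C*v[0]-s*v[1],x[1]+s*v[0]+C*v[1],v[2]])
f=lambda x:np.concatenate([(proj(c,W(p,x))[0]-u) for c,u,p in obs])
r=least_squares(f,[.55,.11,.08,.1],loss="soft_l1")
print(r.x, r.fun.reshape(-1,2).round(1).tolist())
print(W(L(.15,0,.048),r.x),W(L(0,0,0),r.x))
# crate
env.snapshot("top");
m=env.outline_of("scrap_crate","top")
cr=[[180+x/2.6,150+y/2.6] for x,y in((456,17),(620,30),(613,130),(447,117))]
P=unproj("top",cr,.05);print(P.round(3),P.mean(0))
```

```text
[ 0.5479385   0.11685562 -0.08430073  0.13119284] [[0.3, -0.1], [-0.3, -0.5], [-0.3, -0.6], [0.3, -0.3], [1.7, 0.1], [-2.0, 0.1], [0.4, 0.1], [-0.3, -0.3], [-0.2, -2.0], [0.1, -0.2], [0.2, 1.2], [0.8, 0.1], [-0.3, 0.2], [0.5, 0.5]]
[0.49170713 0.12160723 0.10721004] [0.6336331  0.10961435 0.04      ]
[[ 0.667 -0.123  0.05 ]
 [ 0.647 -0.321  0.05 ]
 [ 0.524 -0.307  0.05 ]
 [ 0.543 -0.108  0.05 ]] [ 0.59522267 -0.21476748  0.05      ]
```

```bash
cat >> h.py <<'E'
from scipy.spatial.transform import Rotation as Ro
def Rt(ang,tilt=0):
    a=np.radians(ang); x=np.array([np.cos(a),np.sin(a),0]); z=np.array([0,0,-1.]); y=np.cross(z,x)
    R=np.c_[x,y,z]
    return R
def rows(*targets):
    s=env.state(); p=s["tool_pos"];R=s["tool_rot"]
    print("t",s["t"],"p",p.round(4),"w",round(s["width"],4),"F",s["force"].round(1),"q",s["joint_pos"].round(0),"ang",np.degrees(np.arctan2(R[1,0],R[0,0])).round(1))
    for pos,ang in targets:
        d=R.T@(np.array(pos)-p); rv=Ro.from_matrix(R.T@Rt(ang)).as_rotvec(degrees=True)
        print(d.round(4).tolist(),rv.round(2).tolist(),"n>=",max(np.linalg.norm(d)/.0417,np.linalg.norm(rv)/7.16).round(1))
E
python3 - <<'E'
from h import *
rows(((.492,.122,.17),-4.8))
E
```

```text
t 1.35 p [0.2666 0.5653 0.1928] w 0.0857 F [ 0.3  0.3 -0.1] q [ 55.  30.  82.  -0.  68. -10.] ang 64.7
[-0.3047, 0.393, 0.0228] [0.0, -0.0, 69.54] n>= 11.9
```

apply_moves([
  [120,-0.3047,0.393,0.0228,0,0,69.5],
  [120,-0.3047,0.393,0.0228,0,0,69.5],
  [120,-0.3047,0.393,0.0228,0,0,69.5],
  [120,-0.3047,0.393,0.0228,0,0,69.5],
  [120,-0.3047,0.393,0.0228,0,0,69.5],
  [120,-0.3047,0.393,0.0228,0,0,69.5],
  [120,-0.3047,0.393,0.0228,0,0,69.5],
  [120,-0.3047,0.393,0.0228,0,0,69.5],
  [120,-0.3047,0.393,0.0228,0,0,69.5],
  [120,-0.3047,0.393,0.0228,0,0,69.5],
  [120,-0.3047,0.393,0.0228,0,0,69.5],
  [120,-0.3047,0.393,0.0228,0,0,69.5],
  [120,-0.3047,0.393,0.0228,0,0,69.5],
  [120,-0.3047,0.393,0.0228,0,0,69.5],
  [120,-0.3047,0.393,0.0228,0,0,69.5],
])

```text
t: 2.6
tool_pos: [0.4916, 0.1221, 0.1699]
tool_rot: [[0.996, -0.084, -0.001], [-0.084, -0.996, 0.0], [-0.001, -0.0, -1.0]]
force: [-0.8, 0.4, -0.3]
width: 0.0453
```

Run:
```python
from h import *
rows(((.492,.122,.095),-4.8))
crop("side","pics/s2.png",220,150,380,310,4)
```

```text
t 2.6 p [0.4916 0.1221 0.1699] w 0.0453 F [-0.8  0.4 -0.3] q [  1.  23. 100.   0.  57.   6.] ang -4.8
[0.0005, 0.0001, 0.0749] [-0.02, 0.06, -0.01] n>= 1.8
```

View pics/s2.png

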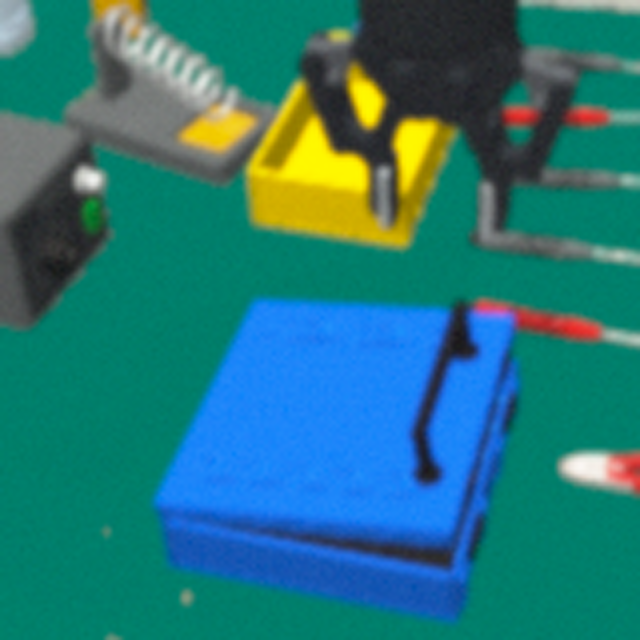

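The gripper stands open over the bar. I go down and close on it.

apply_moves([
  [120,0.0005,0,0.03,0,0,0],
  [120,0.0005,0,0.06,0,0,0],
  [120,0.0005,0,0.075,0,0,0],
  [255,0.0005,0,0.075,0,0,0],
  [255,0.0005,0,0.075,0,0,0],
  [255,0.0005,0,0.075,0,0,0],
  [255,0.0005,0,0.075,0,0,0],
  [255,0.0005,0,0.075,0,0,0],
])

```text
t: 3.32
tool_pos: [0.4926, 0.1232, 0.0963]
tool_rot: [[0.997, -0.082, 0.002], [-0.082, -0.997, 0.0], [0.002, -0.001, -1.0]]
force: [0.7, -0.6, -0.3]
width: -0.0002
```

Run:
```python
from h import *
s=env.state(); p=s["tool_pos"]; print(p,s["width"],s["force"])
# rows along arc; bar position assumed = p + 12mm up
yaw=-.0843; H=np.array([.6336,.1096,.04]); ex=np.array([np.cos(yaw),np.sin(yaw),0])
d,h=.15,.048
B=lambda t:H+ex*(-d*np.cos(t)+h*np.sin(t))+np.array([0,0,d*np.sin(t)+h*np.cos(t)])
for t in np.arange(.131,1.72,.1):
    print(round(t,2),(s["tool_rot"].T@(B(t)-B(.131))).round(4).tolist(), B(t).round(3))
```

```text
[0.49256276 0.12316341 0.09626122] -0.00019811231933591875 [ 0.68034214 -0.62979479 -0.27049311]
0.13 [0.0, 0.0, 0.0] [0.492 0.122 0.107]
0.23 [0.0074, 0.0, -0.0139] [0.499 0.121 0.121]
0.33 [0.0162, 0.0, -0.0269] [0.508 0.12  0.134]
0.43 [0.0263, 0.0, -0.039] [0.518 0.119 0.146]
0.53 [0.0375, 0.0001, -0.0501] [0.529 0.118 0.157]
0.63 [0.0498, 0.0001, -0.06] [0.541 0.117 0.167]
0.73 [0.0629, 0.0001, -0.0686] [0.554 0.116 0.176]
0.83 [0.0769, 0.0001, -0.0758] [0.568 0.115 0.183]
0.93 [0.0915, 0.0002, -0.0816] [0.583 0.114 0.189]
1.03 [0.1067, 0.0002, -0.086] [0.598 0.113 0.193]
1.13 [0.1222, 0.0003, -0.0888] [0.613 0.111 0.196]
1.23 [0.1379, 0.0003, -0.09] [0.629 0.11  0.197]
1.33 [0.1536, 0.0003, -0.0896] [0.645 0.109 0.197]
1.43 [0.1692, 0.0004, -0.0877] [0.66  0.107 0.195]
1.53 [0.1846, 0.0004, -0.0843] [0.675 0.106 0.192]
1.63 [0.1995, 0.0005, -0.0793] [0.69  0.105 0.187]
```

Width is 0, so the bar was missed; I look.

Run:
```python
from h import *
crop("side","pics/s3.png",250,180,370,310,5)
crop("top","pics/t3.png",240,155,330,235,8)
```

```text
(no output)
```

View pics/s3.png

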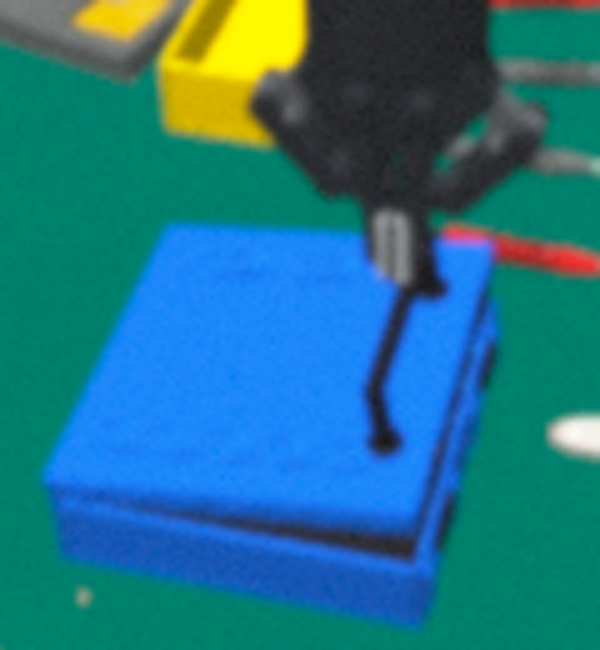

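View pics/t3.png

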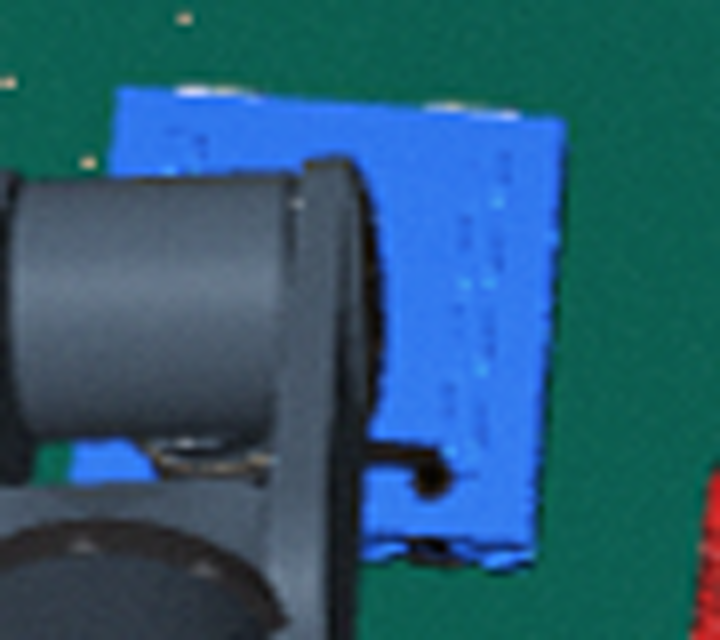

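Run:
```python
from h import *
p=env.state()["tool_pos"]
q=proj("side",[p,p+[0,0,.0187],[.4917,.1216,.1072]]); print(q,(q-[250,180])*5)
```

```text
[[329.71200612 245.57424977]
 [329.68930943 239.61449417]
 [330.04657318 241.63826134]] [[398.56003062 327.87124885]
 [398.44654713 298.07247085]
 [400.23286592 308.19130669]]
```

Run:
```python
from h import *
print(proj("side",[[.4916+.0226,.1221,.1699+.006],[.4916-.0226,.1221,.1699+.006],[.4916,.1221,.1699]]))
crop("side","pics/s4.png",300,190,360,270,9)
```

```text
[[319.56762985 217.7200216 ]
 [340.48949974 219.60668686]
 [329.99746655 220.77958363]]
```

View pics/s4.png

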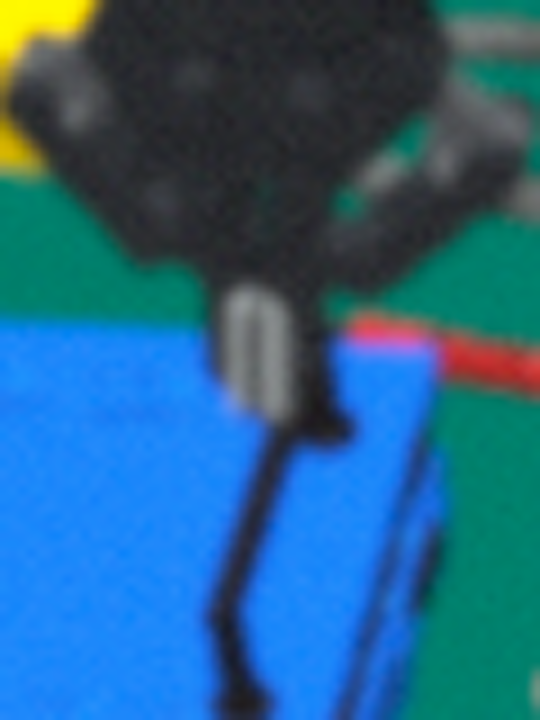

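The pad tips (329,237 px) sit about 9 px above the projected TCP, at the level of the bar's upper side. I back the fingers open, go 20 mm lower, then close.

apply_moves([
  [120,0,0,0,0,0,0],
  [120,0,0,0,0,0,0],
  [120,0,0,0,0,0,0],
  [120,0,0,0.01,0,0,0],
  [120,0,0,0.018,0,0,0],
  [120,0,0,0.018,0,0,0],
])

```text
t: 3.97
tool_pos: [0.4905, 0.1227, 0.0758]
tool_rot: [[0.997, -0.083, -0.003], [-0.083, -0.997, 0.0], [-0.003, -0.0, -1.0]]
force: [0.5, 0.7, -0.3]
width: 0.0454
```

apply_moves([
  [255,0,0,0,0,0,0],
  [255,0,0,0,0,0,0],
  [255,0,0,0,0,0,0],
  [255,0,0,0,0,0,0],
  [255,0,0,0,0,0,0],
])

```text
t: 4.38
tool_pos: [0.4907, 0.1227, 0.0759]
tool_rot: [[0.997, -0.082, -0.003], [-0.082, -0.997, 0.0], [-0.003, -0.0, -1.0]]
force: [0.2, 0.2, 0.5]
width: -0.0
```

Run:
```python
from h import *
crop("side","pics/s5.png",280,190,360,270,9)
```

```text
(no output)
```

View pics/s5.png

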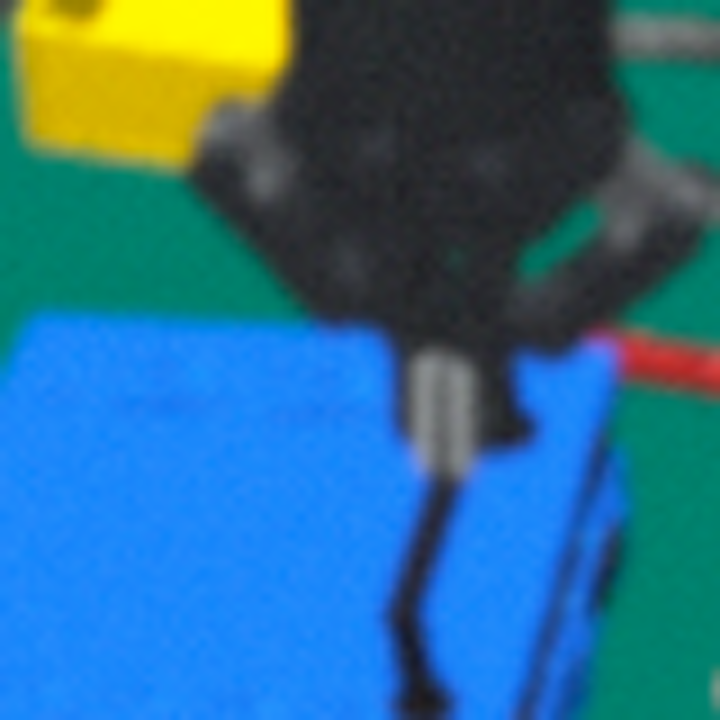

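apply_moves([
  [120,0,0,0,0,0,0],
  [120,0,0,0,0,0,0],
  [120,0,0,0,0,0,0],
  [120,0,0,0.005,0,0,0],
  [120,0,0,0.01,0,0,0],
  [120,0,0,0.01,0,0,0],
])

```text
t: 4.93
tool_pos: [0.4899, 0.1227, 0.065]
tool_rot: [[0.997, -0.082, -0.005], [-0.082, -0.997, 0.0], [-0.005, 0.0, -1.0]]
force: [-0.5, 0.0, -1.7]
width: 0.0454
```

Run:
```python
from h import *
crop("side","pics/s6.png",280,190,360,270,9)
```

```text
(no output)
```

View pics/s6.png

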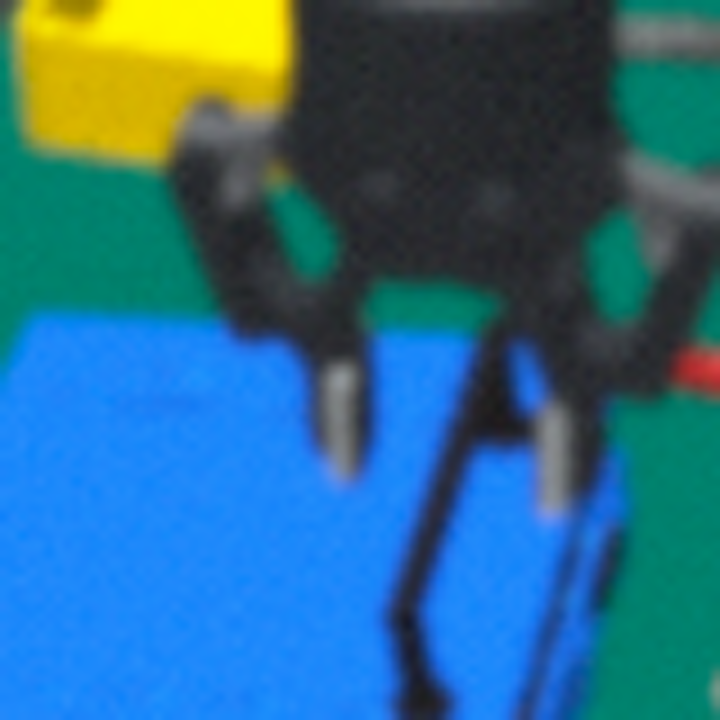

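apply_moves([
  [255,0,0,0,0,0,0],
  [255,0,0,0,0,0,0],
  [255,0,0,0,0,0,0],
  [255,0,0,0,0,0,0],
  [255,0,0,0,0,0,0],
])

```text
t: 5.4
tool_pos: [0.4911, 0.1226, 0.0653]
tool_rot: [[0.997, -0.083, -0.003], [-0.083, -0.997, 0.0], [-0.003, -0.0, -1.0]]
force: [2.6, -1.3, -2.7]
width: 0.0075
```

Run:
```python
from h import *
crop("side","pics/s7.png",280,190,360,270,9)
```

```text
(no output)
```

View pics/s7.png

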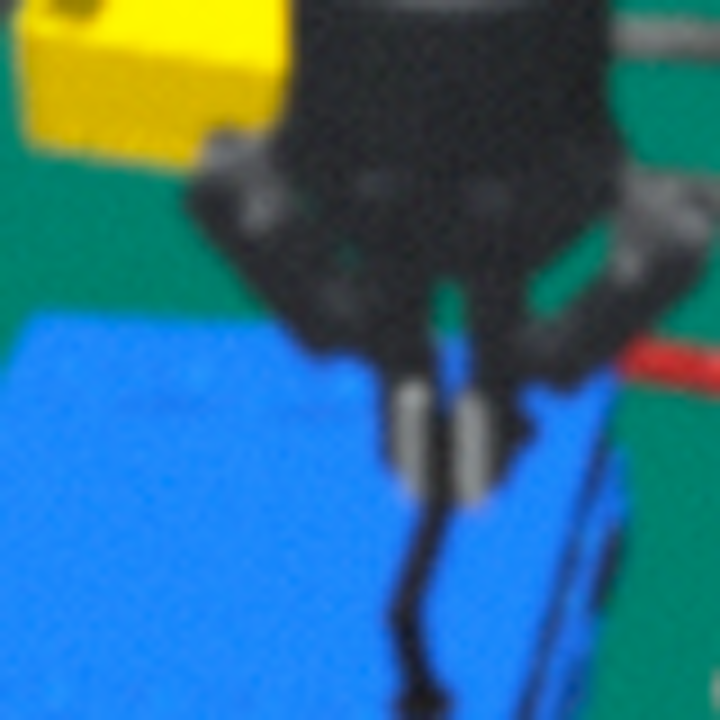

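Gripped only at the pad tips (width 7.5 mm). The fingers are really about 30 mm higher than reported, so I re-grip deeper.

apply_moves([
  [150,0,0,0,0,0,0],
  [150,0,0,0,0,0,0],
  [150,0,0,0.006,0,0,0],
  [150,0,0,0.012,0,0,0],
  [150,0,0,0.012,0,0,0],
  [255,0,0,0.012,0,0,0],
  [255,0,0,0.012,0,0,0],
  [255,0,0,0.012,0,0,0],
  [255,0,0,0.012,0,0,0],
  [255,0,0,0.012,0,0,0],
])

```text
t: 6.28
tool_pos: [0.4911, 0.1226, 0.0532]
tool_rot: [[0.997, -0.083, -0.003], [-0.083, -0.997, 0.0], [-0.003, -0.0, -1.0]]
force: [1.2, 0.8, -3.8]
width: 0.0077
```

Run:
```python
from h import *
crop("side","pics/s8.png",280,190,360,270,9)
```

```text
(no output)
```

View pics/s8.png

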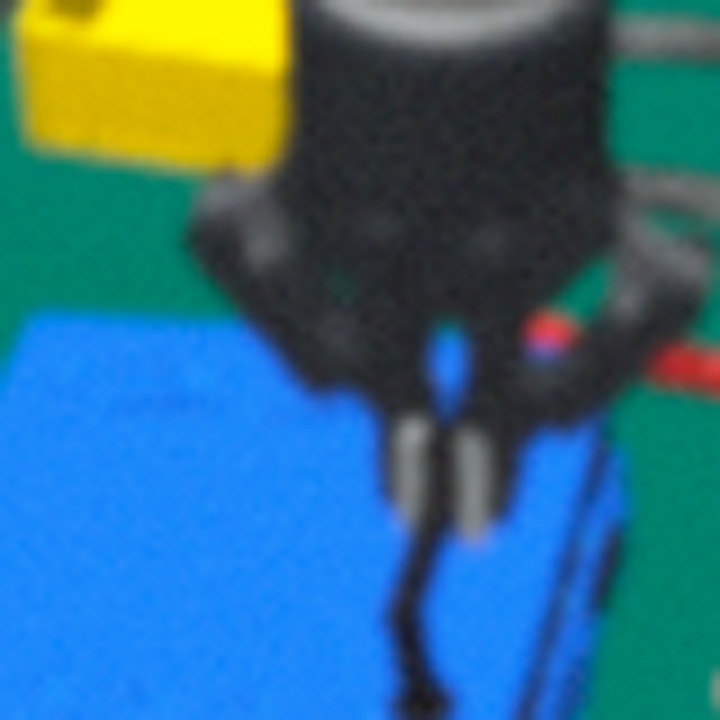

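apply_moves([
  [255,0.0074,0,-0.0139,0,0,0],
  [255,0.0162,0,-0.0269,0,0,0],
  [255,0.0263,0,-0.039,0,0,0],
  [255,0.0375,0,-0.05,0,0,0],
  [255,0.0498,0,-0.06,0,0,0],
  [255,0.0629,0,-0.0686,0,0,0],
  [255,0.0629,0,-0.0686,0,0,0],
])

```text
t: 6.92
tool_pos: [0.5525, 0.117, 0.1234]
tool_rot: [[0.997, -0.083, -0.008], [-0.083, -0.997, -0.0], [-0.008, 0.001, -1.0]]
force: [-6.6, -0.8, 10.8]
width: 0.0075
```

Run:
```python
from h import *
crop("side","pics/s9.png",220,150,380,310,4)
```

```text
(no output)
```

View pics/s9.png

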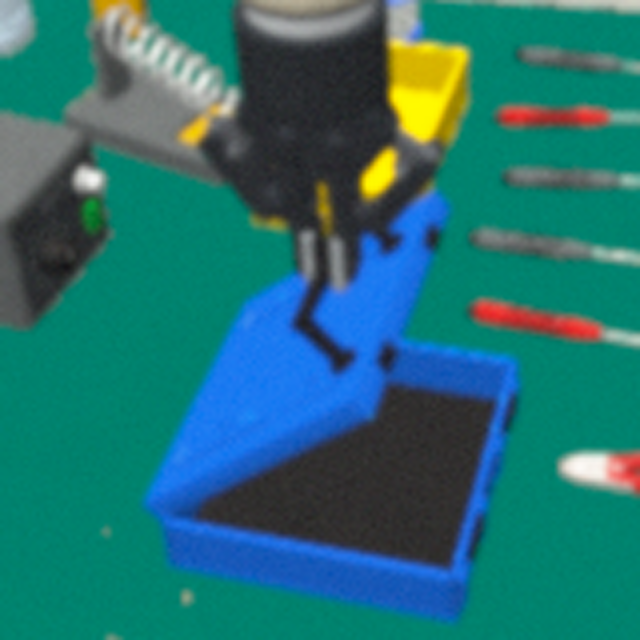

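The lid is moving with the gripper at about 0.7 rad. I carry on along the arc.

apply_moves([
  [255,0.014,0,-0.0072,0,0,0],
  [255,0.0286,0,-0.013,0,0,0],
  [255,0.0438,0,-0.0174,0,0,0],
  [255,0.0593,0,-0.0202,0,0,0],
  [255,0.075,0,-0.0214,0,0,0],
  [255,0.0907,0,-0.021,0,0,0],
  [255,0.1063,0,-0.0191,0,0,0],
  [255,0.1217,0,-0.0157,0,0,0],
  [255,0.1366,0,-0.0107,0,0,0],
  [255,0.1366,0,-0.0107,0,0,0],
])

```text
t: 7.8
tool_pos: [0.6916, 0.1043, 0.1336]
tool_rot: [[0.996, -0.084, -0.002], [-0.084, -0.996, -0.002], [-0.002, 0.002, -1.0]]
force: [2.7, -1.5, 3.4]
width: 0.0072
```

Run:
```python
from h import *
crop("side","pics/s10.png",220,130,380,310,3.3)
```

View pics/s10.png

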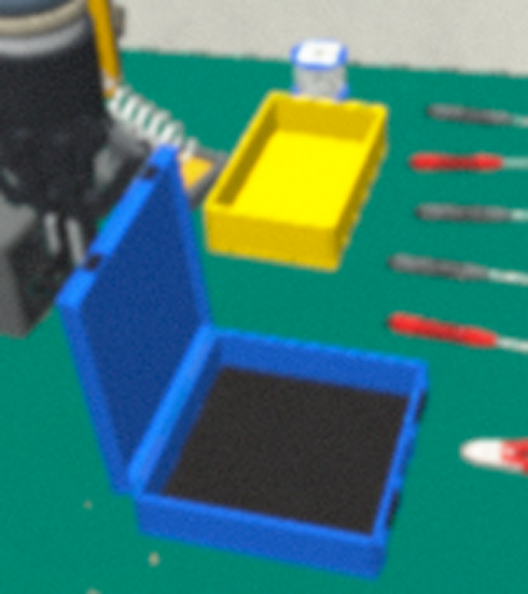

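The lid stands well past upright, at about 1.6 rad. I release slightly and lift away.

apply_moves([
  [190,0,0,0,0,0,0],
  [190,0,0,0,0,0,0],
  [190,0,0,0,0,0,0],
  [190,0,0,-0.02,0,0,0],
  [190,0,0,-0.05,0,0,0],
  [190,0,0,-0.085,0,0,0],
  [190,0,0,-0.12,0,0,0],
  [190,0,0,-0.12,0,0,0],
])

```text
t: 8.52
tool_pos: [0.695, 0.1054, 0.2628]
tool_rot: [[0.997, -0.082, 0.013], [-0.082, -0.997, -0.002], [0.013, 0.0, -1.0]]
force: [1.2, -0.2, 1.6]
width: 0.0219
```

```bash
cat >> h.py <<'E'
def drivers():
    out=[]
    for c in("top","side"):
        env.snapshot(c)
        for q in("grey_driver_1","red_driver_1"):
            for r in env.outline_of(q,c):
                m,a,t0,t1,n=pca(r["region"],c,0.007)
                a=a if a[0]>0 else -a
                print(q,c,round(r["score"],2),np.round(r["extent"]).tolist(),m.round(4),"ang",round(np.degrees(np.arctan2(a[1],a[0])),1),"len",round(t1-t0,3),n)
E
python3 - <<'E'
from h import *
s=env.state();print(s["width"],s["force"])
drivers()
rows(((.45,-.10,.235),-94))
crop("top","pics/t4.png",230,90,480,290,3)
E
```

```text
0.021907310159295895 [ 1.22501101 -0.24019733  1.58030972]
grey_driver_1 top 0.6 [378.0, 216.0, 384.0, 244.0] [ 0.4416 -0.2014] ang 4.5 len 0.09 118
grey_driver_1 top 0.42 [432.0, 210.0, 439.0, 241.0] [ 0.4479 -0.3726] ang -3.4 len 0.086 118
red_driver_1 top 0.42 [405.0, 208.0, 415.0, 250.0] [ 0.4562 -0.2836] ang 7.5 len 0.136 137
red_driver_1 top 0.23 [192.0, 156.0, 222.0, 188.0] [0.6411 0.3635] ang -22.4 len 0.097 668
grey_driver_1 side 0.62 [345.0, 193.0, 379.0, 199.0] [ 0.4397 -0.2017] ang 4.1 len 0.108 140
grey_driver_1 side 0.46 [339.0, 209.0, 384.0, 216.0] [ 0.4451 -0.1169] ang -3.7 len 0.142 167
grey_driver_1 side 0.4 [227.0, 173.0, 283.0, 282.0] [ 0.7138 -0.0325] ang -74.8 len 0.447 3143
red_driver_1 side 0.73 [337.0, 224.0, 365.0, 235.0] [ 0.4531 -0.036 ] ang -8.0 len 0.091 163
red_driver_1 side 0.58 [344.0, 174.0, 379.0, 182.0] [ 0.4531 -0.2855] ang 7.7 len 0.104 121
red_driver_1 side 0.24 [212.0, 332.0, 261.0, 376.0] [0.6452 0.3546] ang -57.1 len 0.1 1823
t 8.8167 p [0.6896 0.1048 0.2515] w 0.0219 F [-0.4  0.2  0.8] q [-0. 33. 66. -0. 81.  4.] ang -4.8
[-0.2217, 0.224, 0.0185] [0.4, 0.2, 89.23] n>= 12.5
```

View pics/t4.png

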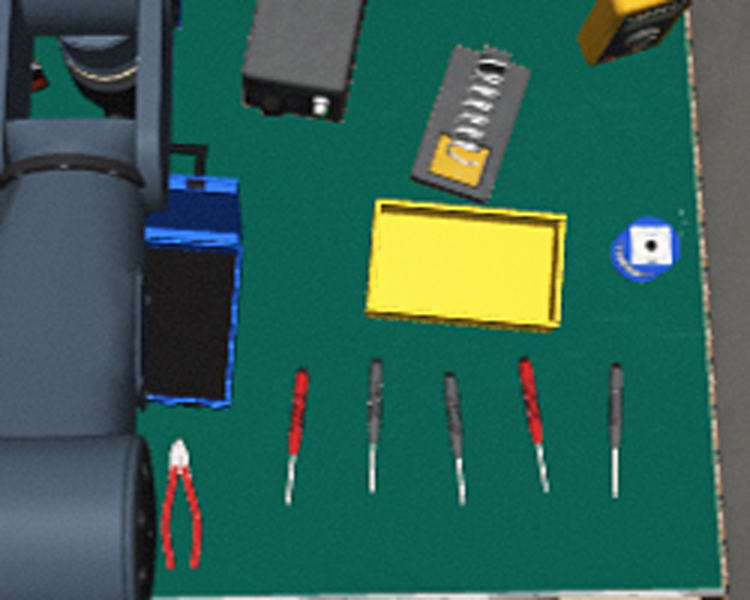

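```bash
cat >> h.py <<'E'
def fromends(org,s,b,t,z=0.007):
    f=lambda a:np.array(org)+(np.array(a)+.5)/s-.5
    P=unproj("top",[f(b),f(t)],z)[:,:2]; d=P[0]-P[1]; L=np.linalg.norm(d); u=d/L
    mid=P.mean(0); return L,mid+u*.024,np.degrees(np.arctan2(u[1],u[0]))
E
python3 - <<'E'
from h import *
for n,b,t in(("r1",(301,367),(287,503)),("gA",(376,358),(372,493)),("gB",(449,372),(462,504)),("r2",(525,356),(547,491)),("gC",(615,363),(615,498))):
    L,h,a=fromends((230,90),3,b,t); print(n,round(L,3),h.round(4),round(a,1))
E
```

```text
r1 0.145 [ 0.4479 -0.0331] -6.9
gA 0.144 [ 0.4567 -0.1168] -3.3
gB 0.14 [ 0.442  -0.1998] 3.6
r2 0.145 [ 0.4558 -0.2844] 6.7
gC 0.143 [ 0.4471 -0.3717] -3.1
```

apply_moves([
  [110,-0.2176,0.24,0.015,0,0,88.5],
  [110,-0.2176,0.24,0.015,0,0,88.5],
  [110,-0.2176,0.24,0.015,0,0,88.5],
  [110,-0.2176,0.24,0.015,0,0,88.5],
  [110,-0.2176,0.24,0.015,0,0,88.5],
  [110,-0.2176,0.24,0.015,0,0,88.5],
  [110,-0.2176,0.24,0.015,0,0,88.5],
  [110,-0.2176,0.24,0.015,0,0,88.5],
  [110,-0.2176,0.24,0.1,0,0,88.5],
  [110,-0.2176,0.24,0.14,0,0,88.5],
  [110,-0.2176,0.24,0.18,0,0,88.5],
  [110,-0.2176,0.24,0.18,0,0,88.5],
  [110,-0.2176,0.24,0.18,0,0,88.5],
  [110,-0.2176,0.24,0.18,0,0,88.5],
  [110,-0.2176,0.24,0.18,0,0,88.5],
])

```text
t: 10.12
tool_pos: [0.4516, -0.1165, 0.0726]
tool_rot: [[-0.056, -0.998, -0.008], [-0.998, 0.056, -0.001], [0.001, 0.008, -1.0]]
force: [-0.5, 0.0, 0.3]
width: 0.0485
```

Run:
```python
from h import *
rows(((.4567,-.1168,.03),-93.3))
p=env.state()["tool_pos"]; print(proj("side",[p,p+[0,0,.031]]))
crop("side","pics/s11.png",310,130,420,250,5)
```

```text
t 10.1167 p [ 0.4516 -0.1165  0.0726] w 0.0485 F [-0.5  0.   0.3] q [-28.  30. 110.  -0.  40.  65.] ang -93.2
[-0.0001, -0.0055, 0.0426] [0.47, -0.07, 0.1] n>= 1.0
[[356.02900214 192.9430055 ]
 [356.49635024 183.89648789]]
```

View pics/s11.png

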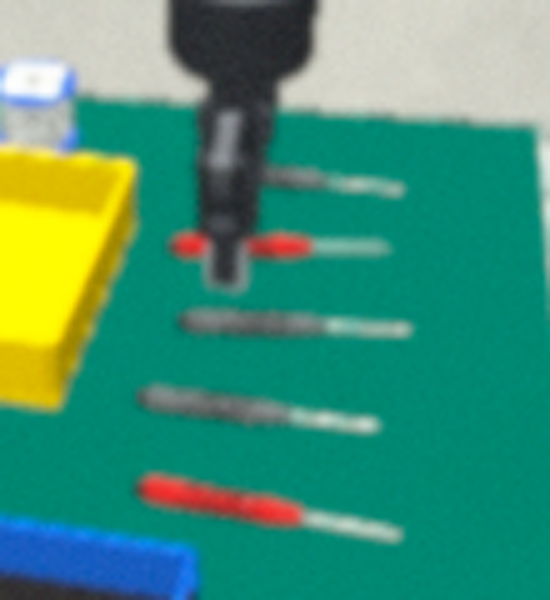

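Run:
```python
from h import *
for dz in (0,.006,.02,.03,.037,.045): print(dz,((proj("side",[[.4516,-.0923,.0726+dz],[.4516,-.1407,.0726+dz]])-[310,130])*5).round(0).tolist())
```

```text
0 [[226.0, 341.0], [234.0, 290.0]]
0.006 [[227.0, 332.0], [234.0, 281.0]]
0.02 [[228.0, 312.0], [235.0, 261.0]]
0.03 [[229.0, 297.0], [236.0, 246.0]]
0.037 [[229.0, 286.0], [236.0, 236.0]]
0.045 [[230.0, 274.0], [237.0, 224.0]]
```

The visible finger tip (355.6,188) again implies a z offset of about +30 mm, with x and y correct. I descend in stages and watch the force.

apply_moves([
  [110,0,-0.0055,0.04,0.5,0,0],
  [110,0,-0.0055,0.07,0.5,0,0],
  [110,0,-0.0055,0.087,0.5,0,0],
  [110,0,-0.0055,0.092,0.5,0,0],
  [110,0,-0.0055,0.092,0.5,0,0],
])

```text
t: 10.58
tool_pos: [0.458, -0.1176, -0.0179]
tool_rot: [[-0.055, -0.998, 0.004], [-0.998, 0.055, -0.003], [0.003, -0.004, -1.0]]
force: [-0.7, 0.2, 0.2]
width: 0.0485
```

Run:
```python
from h import *
crop("side","pics/s12.png",320,170,400,250,8)
```

```text
(no output)
```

View pics/s12.png

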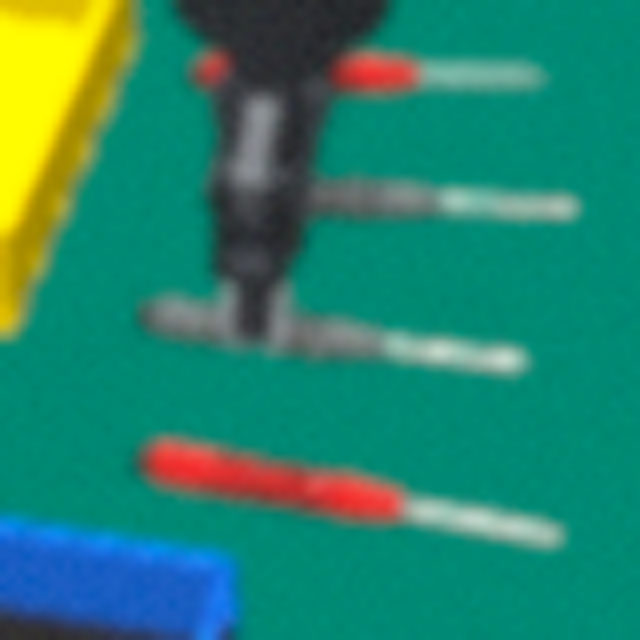

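apply_moves([
  [110,0,0,0.007,0,0,0],
  [110,0,0,0.007,0,0,0],
  [255,0,0,0.007,0,0,0],
  [255,0,0,0.007,0,0,0],
  [255,0,0,0.007,0,0,0],
  [255,0,0,0.007,0,0,0],
  [255,0,0,0.007,0,0,0],
  [255,0,0,0.007,0,0,0],
])

```text
t: 11.3
tool_pos: [0.4585, -0.1179, -0.0241]
tool_rot: [[-0.055, -0.998, 0.005], [-0.998, 0.055, -0.004], [0.003, -0.005, -1.0]]
force: [-0.4, 0.4, -0.3]
width: -0.0001
```

Shut on air above the driver, so the offset is nearer 40 mm. I open, go 9 mm lower and close.

apply_moves([
  [150,0,0,0,0,0,0],
  [150,0,0,0,0,0,0],
  [150,0,0,0,0,0,0],
  [150,0,0,0.005,0,0,0],
  [150,0,0,0.009,0,0,0],
  [150,0,0,0.009,0,0,0],
  [255,0,0,0.009,0,0,0],
  [255,0,0,0.009,0,0,0],
  [255,0,0,0.009,0,0,0],
  [255,0,0,0.009,0,0,0],
])

```text
t: 12.13
tool_pos: [0.4585, -0.1179, -0.0331]
tool_rot: [[-0.055, -0.998, 0.005], [-0.998, 0.055, -0.004], [0.004, -0.006, -1.0]]
force: [-0.1, 0.5, -0.3]
width: 0.0128
```

Run:
```python
from h import *
crop("side","pics/s13.png",320,170,400,250,8)
```

```text
(no output)
```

View pics/s13.png

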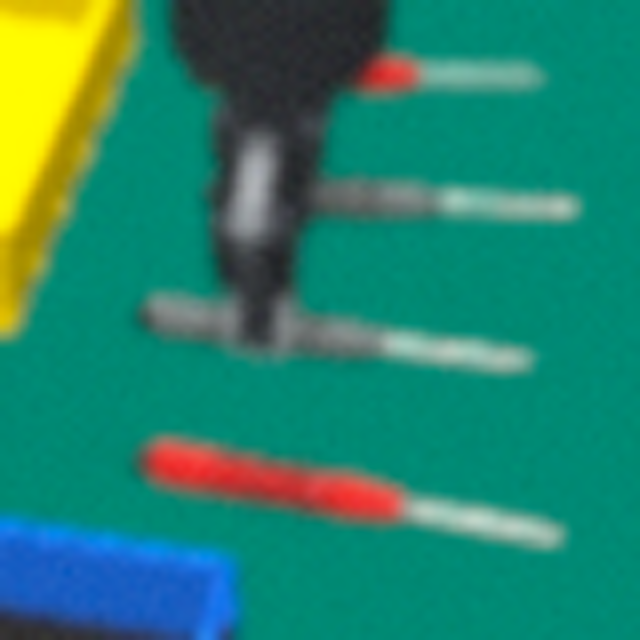

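apply_moves([
  [180,0,0,0,0,0,0],
  [180,0,0,0.002,0,0,0],
  [180,0,0,0.004,0,0,0],
  [180,0,0,0.004,0,0,0],
  [255,0,0,0.004,0,0,0],
  [255,0,0,0.004,0,0,0],
  [255,0,0,0.004,0,0,0],
  [255,0,0,0.004,0,0,0],
])

```text
t: 12.85
tool_pos: [0.4585, -0.1179, -0.037]
tool_rot: [[-0.055, -0.998, 0.005], [-0.998, 0.055, -0.004], [0.004, -0.006, -1.0]]
force: [-0.1, 0.1, 0.7]
width: 0.0123
```

Gripped (12.3 mm). Lift and check.

apply_moves([
  [255,0,0,-0.02,0,0,0],
  [255,0,0,-0.05,0,0,0],
  [255,0,0,-0.085,0,0,0],
  [255,0,0,-0.1,0,0,0],
  [255,0,0,-0.1,0,0,0],
])

```text
t: 13.27
tool_pos: [0.4602, -0.1186, 0.0661]
tool_rot: [[-0.055, -0.998, 0.012], [-0.998, 0.055, -0.007], [0.007, -0.012, -1.0]]
force: [1.2, -0.1, -0.2]
width: 0.0123
```

```bash
cat >> h.py <<'E'
def case(x,y): 
    a=-.0843; return np.array([.5479+np.cos(a)*x-np.sin(a)*y,.1169+np.sin(a)*x+np.cos(a)*y])
E
python3 - <<'E'
from h import *
c=case(.026,-.05); print(c)
rows(((c[0],c[1],.065),-94.8),((c[0],c[1],-.03),-94.8))
crop("side","pics/s14.png",310,140,400,250,6)
E
```

```text
[0.56959766 0.06488835]
t 13.2667 p [ 0.4602 -0.1186  0.0661] w 0.0123 F [ 1.2 -0.1 -0.2] q [-28.  31. 110.  -0.  38.  65.] ang -93.1
[-0.1892, -0.0991, 0.001] [-0.7, -0.37, 1.66] n>= 5.1
[-0.1898, -0.098, 0.096] [-0.7, -0.37, 1.66] n>= 5.6
```

View pics/s14.png

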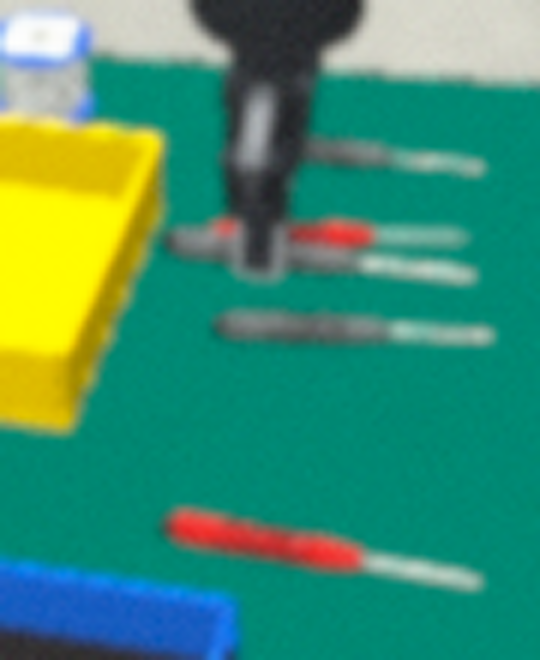

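Held level. I carry it over the case, lower it, and stop just above the floor.

apply_moves([
  [255,-0.038,-0.02,0.001,-0.7,-0.4,1.7],
  [255,-0.076,-0.04,0.001,-0.7,-0.4,1.7],
  [255,-0.114,-0.06,0.001,-0.7,-0.4,1.7],
  [255,-0.152,-0.08,0.001,-0.7,-0.4,1.7],
  [255,-0.1892,-0.099,0.001,-0.7,-0.4,1.7],
  [255,-0.1892,-0.099,0.001,-0.7,-0.4,1.7],
  [255,-0.1892,-0.099,0.001,-0.7,-0.4,1.7],
])

```text
t: 13.9
tool_pos: [0.5686, 0.0679, 0.0616]
tool_rot: [[-0.08, -0.997, -0.004], [-0.997, 0.08, 0.002], [-0.002, 0.004, -1.0]]
force: [-0.4, -0.4, -0.6]
width: 0.0122
```

Run:
```python
from h import *
c=case(.026,-.05)
rows(((c[0],c[1],-.03),-94.8))
crop("side","pics/s15.png",250,150,380,310,4.5)
```

```text
t 13.9 p [0.5686 0.0679 0.0616] w 0.0122 F [-0.4 -0.4 -0.6] q [-4. 37. 96.  0. 48. 90.] ang -94.6
[0.003, -0.0017, 0.0916] [0.24, 0.1, 0.21] n>= 2.2
```

View pics/s15.png

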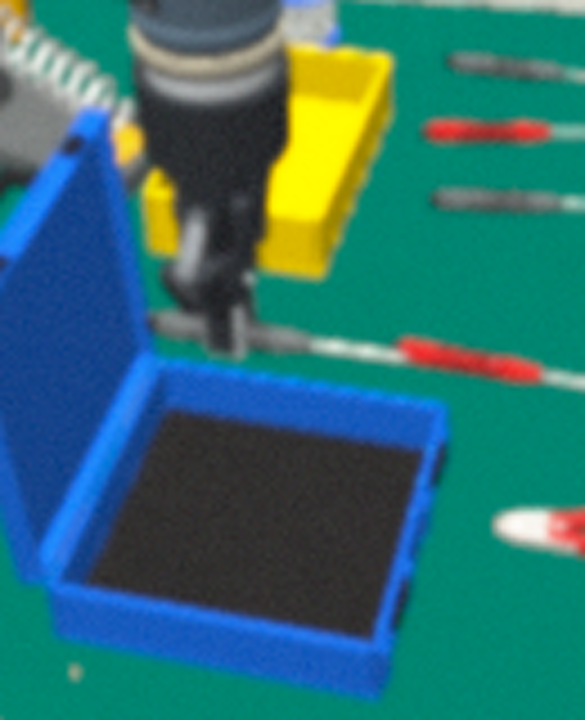

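Run:
```python
from h import *
for z in (.06,.08,.095,.105,.115,.13):
    P=[np.r_[case(x,-.047),z] for x in (.071,-.073)]
    print(z,((proj("side",P)-[250,150])*4.5).round(0).tolist())
```

```text
0.06 [[155.0, 380.0], [410.0, 421.0]]
0.08 [[152.0, 353.0], [410.0, 394.0]]
0.095 [[150.0, 333.0], [411.0, 373.0]]
0.105 [[149.0, 319.0], [411.0, 359.0]]
0.115 [[147.0, 305.0], [411.0, 345.0]]
0.13 [[145.0, 283.0], [412.0, 323.0]]
```

Image agrees with the model (butt at 150,322 → z≈0.105). Lower, release, rise.

apply_moves([
  [255,0.003,-0.0017,0.03,0.2,0,0.2],
  [255,0.003,-0.0017,0.06,0.2,0,0.2],
  [255,0.003,-0.0017,0.085,0.2,0,0.2],
  [255,0.003,-0.0017,0.0925,0.2,0,0.2],
  [255,0.003,-0.0017,0.0925,0.2,0,0.2],
])

```text
t: 14.37
tool_pos: [0.5651, 0.0616, -0.032]
tool_rot: [[-0.087, -0.996, -0.008], [-0.996, 0.087, 0.002], [-0.001, 0.009, -1.0]]
force: [0.1, 0.3, -0.3]
width: 0.012
```

apply_moves([
  [185,0,0,0,0,0,0],
  [185,0,0,0,0,0,0],
  [185,0,0,0,0,0,0],
  [185,0,0,-0.02,0,0,0],
  [185,0,0,-0.06,0,0,0],
  [185,0,0,-0.1,0,0,0],
  [185,0,0,-0.1,0,0,0],
])

```text
t: 14.95
tool_pos: [0.5714, 0.0608, 0.075]
tool_rot: [[-0.088, -0.996, 0.006], [-0.996, 0.088, 0.0], [-0.001, -0.006, -1.0]]
force: [1.7, -0.1, 0.9]
width: 0.0239
```

Run:
```python
from h import *
rows(((.4437,-.200,.06),-86.4))
crop("side","pics/s16.png",250,150,400,310,4.5)
```

```text
t 14.95 p [0.5714 0.0608 0.075 ] w 0.0239 F [ 1.7 -0.1  0.9] q [-5. 35. 96.  0. 49. 90.] ang -95.0
[0.271, 0.1044, 0.0142] [-0.32, 0.02, -8.62] n>= 7.0
```

View pics/s16.png

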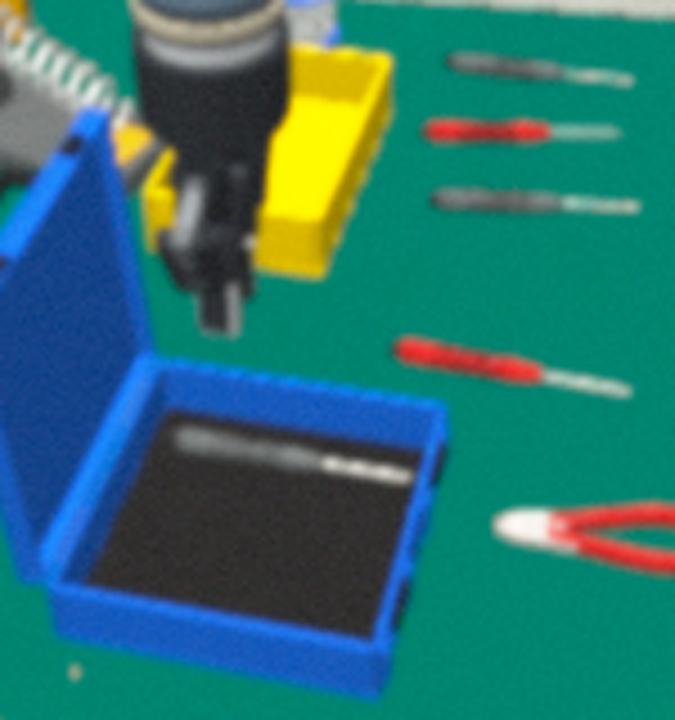

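Grey A lies flat in the case (crop 180,440 to 410,475). Next is grey B.

apply_moves([
  [130,0.271,0.105,0,0,0,-8.6],
  [130,0.271,0.105,0,0,0,-8.6],
  [130,0.271,0.105,0,0,0,-8.6],
  [130,0.271,0.105,0,0,0,-8.6],
  [130,0.271,0.105,0,0,0,-8.6],
  [130,0.271,0.105,0,0,0,-8.6],
  [130,0.271,0.105,0.02,0,0,-8.6],
  [130,0.271,0.105,0.045,0,0,-8.6],
  [130,0.271,0.105,0.045,0,0,-8.6],
  [130,0.271,0.105,0.045,0,0,-8.6],
  [130,0.271,0.105,0.045,0,0,-8.6],
])

```text
t: 15.92
tool_pos: [0.4411, -0.1988, 0.0272]
tool_rot: [[0.063, -0.998, 0.001], [-0.998, -0.063, 0.002], [-0.002, -0.001, -1.0]]
force: [0.5, 0.3, 0.6]
width: 0.0421
```

Run:
```python
from h import *
rows(((.443,-.200,-.036),-86.4))
crop("side","pics/s17.png",320,150,400,250,6)
drivers()
```

```text
t 15.9167 p [ 0.4411 -0.1988  0.0272] w 0.0421 F [0.5 0.3 0.6] q [-38.  36. 110.   0.  34.  49.] ang -86.4
[0.0014, -0.0018, 0.0632] [-0.04, 0.09, 0.02] n>= 1.5
grey_driver_1 top 0.67 [434.0, 212.0, 438.0, 240.0] [ 0.4504 -0.3729] ang -3.5 len 0.086 117
grey_driver_1 top 0.55 [227.0, 247.0, 249.0, 265.0] [0.36   0.2545] ang 63.3 len 0.059 188
red_driver_1 top 0.68 [228.0, 249.0, 248.0, 268.0] [0.3601 0.2571] ang -76.8 len 0.059 179
grey_driver_1 side 0.77 [288.0, 246.0, 322.0, 255.0] [0.5706 0.0566] ang -5.5 len 0.087 171
grey_driver_1 side 0.6 [345.0, 192.0, 380.0, 198.0] [ 0.4419 -0.2013] ang 3.9 len 0.102 129
grey_driver_1 side 0.46 [347.0, 162.0, 374.0, 167.0] [ 0.4583 -0.3733] ang -2.1 len 0.086 43
red_driver_1 side 0.62 [343.0, 174.0, 357.0, 181.0] [ 0.4816 -0.2816] ang 7.4 len 0.036 40
red_driver_1 side 0.45 [335.0, 225.0, 379.0, 236.0] [ 0.4521 -0.0362] ang -7.0 len 0.12 112
```

View pics/s17.png

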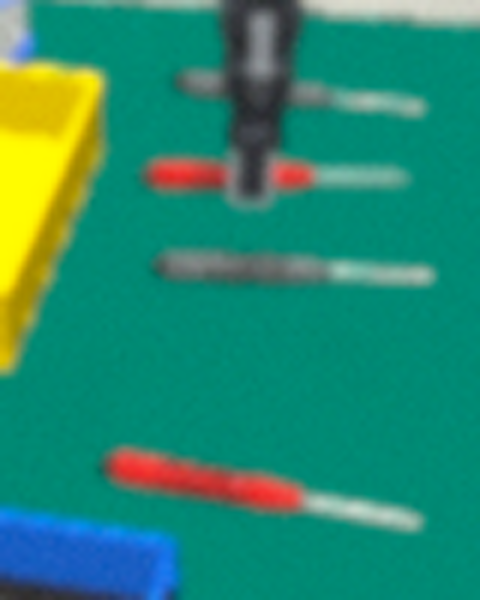

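Nothing has shifted. I go down to a reading of -0.036 and grip.

apply_moves([
  [130,0.0014,-0.0018,0.03,0,0,0],
  [130,0.0014,-0.0018,0.05,0,0,0],
  [130,0.0014,-0.0018,0.06,0,0,0],
  [130,0.0014,-0.0018,0.063,0,0,0],
  [130,0.0014,-0.0018,0.063,0,0,0],
  [255,0.0014,-0.0018,0.063,0,0,0],
  [255,0.0014,-0.0018,0.063,0,0,0],
  [255,0.0014,-0.0018,0.063,0,0,0],
  [255,0.0014,-0.0018,0.063,0,0,0],
  [255,0.0014,-0.0018,0.063,0,0,0],
])

```text
t: 17.1
tool_pos: [0.4447, -0.2011, -0.0341]
tool_rot: [[0.064, -0.998, 0.004], [-0.998, -0.064, -0.001], [0.002, -0.004, -1.0]]
force: [-0.6, 0.6, 5.8]
width: 0.0121
```

apply_moves([
  [255,0,0,-0.03,0,0,0],
  [255,0,0,-0.07,0,0,0],
  [255,0,0,-0.105,0,0,0],
  [255,0,0,-0.105,0,0,0],
  [255,0,0,-0.105,0,0,0],
])

```text
t: 17.52
tool_pos: [0.4456, -0.2019, 0.073]
tool_rot: [[0.064, -0.998, 0.009], [-0.998, -0.064, -0.005], [0.005, -0.009, -1.0]]
force: [-0.7, -0.1, -1.3]
width: 0.0124
```

Run:
```python
from h import *
c=case(.026,0)
rows(((c[0],c[1],.065),-94.8))
crop("side","pics/s18.png",320,130,400,250,5)
```

```text
t 17.5167 p [ 0.4456 -0.2019  0.073 ] w 0.0124 F [-0.7 -0.1 -1.3] q [-38.  31. 108.   0.  40.  49.] ang -86.3
[-0.3078, -0.1482, 0.0076] [-0.52, -0.28, 8.47] n>= 8.2
```

View pics/s18.png

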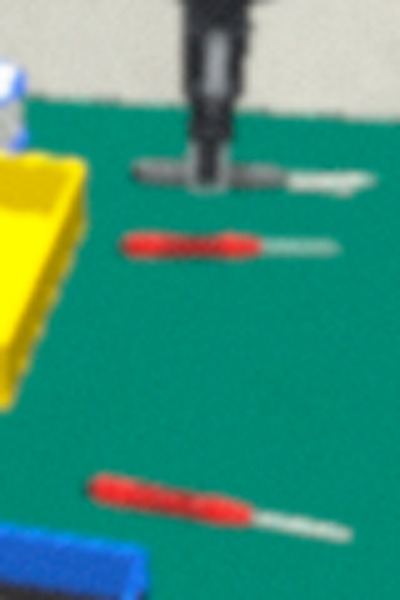

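Held. There was light bench contact of 5.8 N, so next time I stop a bit higher. On to the case's middle slot.

apply_moves([
  [255,-0.308,-0.148,0.006,-0.5,-0.3,8.5],
  [255,-0.308,-0.148,0.006,-0.5,-0.3,8.5],
  [255,-0.308,-0.148,0.006,-0.5,-0.3,8.5],
  [255,-0.308,-0.148,0.006,-0.5,-0.3,8.5],
  [255,-0.308,-0.148,0.006,-0.5,-0.3,8.5],
  [255,-0.308,-0.148,0.006,-0.5,-0.3,8.5],
  [255,-0.308,-0.148,0.006,-0.5,-0.3,8.5],
  [255,-0.308,-0.148,0.006,-0.5,-0.3,8.5],
  [255,-0.308,-0.148,0.006,-0.5,-0.3,8.5],
  [255,-0.308,-0.148,0.006,-0.5,-0.3,8.5],
  [255,-0.308,-0.148,0.006,-0.5,-0.3,8.5],
])

```text
t: 18.48
tool_pos: [0.5708, 0.1161, 0.0636]
tool_rot: [[-0.082, -0.997, -0.007], [-0.997, 0.082, 0.002], [-0.002, 0.007, -1.0]]
force: [-0.5, -0.8, -0.3]
width: 0.0119
```

Run:
```python
from h import *
c=case(.026,0)
rows(((c[0],c[1],-.03),-94.8))
crop("side","pics/s19.png",250,150,400,310,4.5)
```

```text
t 18.4833 p [0.5708 0.1161 0.0636] w 0.0119 F [-0.5 -0.8 -0.3] q [ 0. 37. 94.  0. 49. 95.] ang -94.7
[0.0013, -0.0038, 0.0936] [0.4, 0.09, 0.09] n>= 2.2
```

View pics/s19.png

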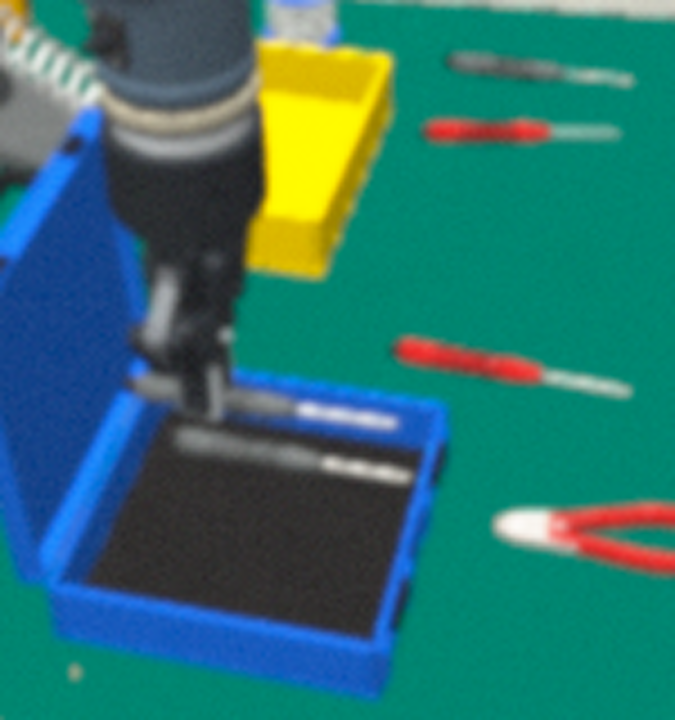

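apply_moves([
  [255,0.0013,-0.001,0.03,0.4,0,0.1],
  [255,0.0013,-0.001,0.06,0.4,0,0.1],
  [255,0.0013,-0.001,0.083,0.4,0,0.1],
  [255,0.0013,-0.001,0.09,0.4,0,0.1],
  [255,0.0013,-0.001,0.091,0.4,0,0.1],
  [255,0.0013,-0.001,0.091,0.4,0,0.1],
])

```text
t: 19.03
tool_pos: [0.5708, 0.1127, -0.027]
tool_rot: [[-0.087, -0.996, -0.001], [-0.996, 0.087, 0.002], [-0.001, 0.001, -1.0]]
force: [-0.2, -0.4, -0.2]
width: 0.0119
```

apply_moves([
  [185,0,0,0,0,0,0],
  [185,0,0,0,0,0,0],
  [185,0,0,0,0,0,0],
  [185,0,0,-0.02,0,0,0],
  [185,0,0,-0.06,0,0,0],
  [185,0,0,-0.1,0,0,0],
  [185,0,0,-0.1,0,0,0],
])

```text
t: 19.62
tool_pos: [0.5769, 0.1129, 0.0809]
tool_rot: [[-0.087, -0.996, 0.015], [-0.996, 0.087, 0.002], [-0.003, -0.015, -1.0]]
force: [2.0, 0.3, 0.5]
width: 0.0233
```

Run:
```python
from h import *
rows(((.4485,-.372,.07),-93),((.4485,-.372,.02),-93))
crop("side","pics/s20.png",250,150,400,310,4.5)
```

```text
t 19.6167 p [0.5769 0.1129 0.0809] w 0.0233 F [2.  0.3 0.5] q [ 0. 36. 94.  0. 50. 95.] ang -95.0
[0.4942, 0.0859, 0.0082] [-0.87, 0.15, -1.99] n>= 12.0
[0.4944, 0.0866, 0.0582] [-0.87, 0.15, -1.99] n>= 12.1
```

View pics/s20.png

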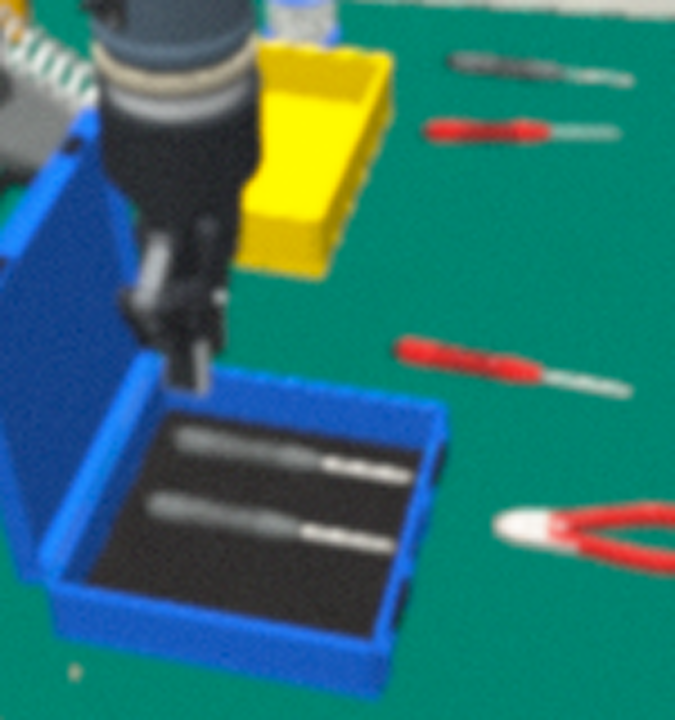

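Two greys are in. Grey C is next.

apply_moves([
  [130,0.494,0.086,0.006,-0.9,0,-2],
  [130,0.494,0.086,0.006,-0.9,0,-2],
  [130,0.494,0.086,0.006,-0.9,0,-2],
  [130,0.494,0.086,0.006,-0.9,0,-2],
  [130,0.494,0.086,0.006,-0.9,0,-2],
  [130,0.494,0.086,0.006,-0.9,0,-2],
  [130,0.494,0.086,0.006,-0.9,0,-2],
  [130,0.494,0.086,0.006,-0.9,0,-2],
  [130,0.494,0.086,0.006,-0.9,0,-2],
  [130,0.494,0.086,0.006,-0.9,0,-2],
  [130,0.494,0.086,0.006,-0.9,0,-2],
  [130,0.494,0.086,0.006,-0.9,0,-2],
  [130,0.494,0.086,0.035,-0.9,0,-2],
  [130,0.494,0.086,0.05,-0.9,0,-2],
  [130,0.494,0.086,0.05,-0.9,0,-2],
  [130,0.494,0.086,0.05,-0.9,0,-2],
])

```text
t: 21.0
tool_pos: [0.4459, -0.3707, 0.0249]
tool_rot: [[-0.052, -0.999, -0.007], [-0.999, 0.052, 0.005], [-0.005, 0.007, -1.0]]
force: [-0.1, 0.7, -0.0]
width: 0.0418
```

Run:
```python
from h import *
rows(((.4485,-.372,-.033),-93))
crop("side","pics/s21.png",320,130,400,250,5)
drivers()
```

```text
t 21.0 p [ 0.4459 -0.3707  0.0249] w 0.0418 F [-0.1  0.7 -0. ] q [-51.  41.  95.  -0.  44.  42.] ang -93.0
[0.0014, -0.003, 0.0579] [0.4, 0.28, -0.0] n>= 1.4
grey_driver_1 top 0.57 [295.0, 177.0, 302.0, 207.0] [0.572  0.0604] ang -4.6 len 0.092 132
red_driver_1 top 0.68 [326.0, 215.0, 332.0, 243.0] [ 0.4454 -0.0357] ang -7.6 len 0.094 119
red_driver_1 top 0.48 [231.0, 248.0, 250.0, 267.0] [0.3621 0.2532] ang 32.2 len 0.058 172
grey_driver_1 side 0.79 [288.0, 246.0, 325.0, 256.0] [0.5671 0.0565] ang -6.9 len 0.098 212
grey_driver_1 side 0.59 [282.0, 261.0, 315.0, 271.0] [0.5751 0.1081] ang -4.4 len 0.084 140
grey_driver_1 side 0.47 [348.0, 161.0, 374.0, 167.0] [ 0.4544 -0.3732] ang 0.1 len 0.087 108
red_driver_1 side 0.58 [336.0, 224.0, 369.0, 237.0] [ 0.4492 -0.0363] ang -8.5 len 0.093 167
red_driver_1 side 0.5 [343.0, 175.0, 372.0, 184.0] [ 0.4583 -0.283 ] ang 6.3 len 0.088 134
```

View pics/s21.png

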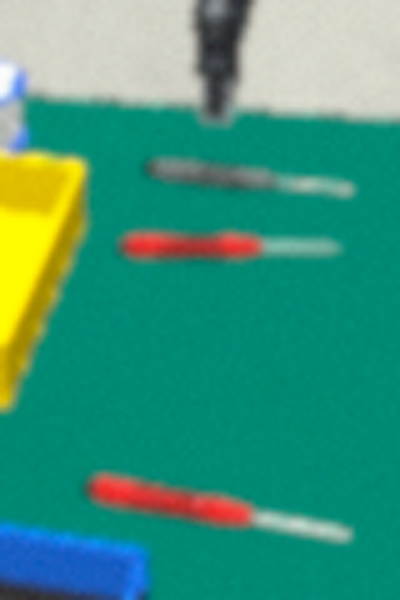

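apply_moves([
  [130,0.0014,-0.003,0.03,0.4,0,0],
  [130,0.0014,-0.003,0.05,0.4,0,0],
  [130,0.0014,-0.003,0.056,0.4,0,0],
  [130,0.0014,-0.003,0.056,0.4,0,0],
  [255,0.0014,-0.003,0.057,0.4,0,0],
  [255,0.0014,-0.003,0.057,0.4,0,0],
  [255,0.0014,-0.003,0.057,0.4,0,0],
  [255,0.0014,-0.003,0.057,0.4,0,0],
  [255,0.0014,-0.003,0.057,0.4,0,0],
])

```text
t: 22.1
tool_pos: [0.451, -0.3741, -0.0287]
tool_rot: [[-0.051, -0.999, 0.005], [-0.999, 0.051, -0.001], [0.001, -0.005, -1.0]]
force: [-0.0, 0.8, 5.1]
width: 0.0114
```

apply_moves([
  [255,0,0,-0.03,0,0,0],
  [255,0,0,-0.07,0,0,0],
  [255,0,0,-0.105,0,0,0],
  [255,0,0,-0.105,0,0,0],
  [255,0,0,-0.105,0,0,0],
])

```text
t: 22.52
tool_pos: [0.4518, -0.3755, 0.0789]
tool_rot: [[-0.051, -0.999, 0.009], [-0.999, 0.051, -0.006], [0.005, -0.009, -1.0]]
force: [-1.6, -0.1, -1.4]
width: 0.011
```

Run:
```python
from h import *
c=case(.026,0.05)
rows(((c[0],c[1],.065),-94.8))
crop("side","pics/s22.png",320,110,400,230,5)
```

```text
t 22.5167 p [ 0.4518 -0.3755  0.0789] w 0.011 F [-1.6 -0.1 -1.4] q [-51.  36.  94.   0.  50.  42.] ang -92.9
[-0.5458, -0.0984, 0.012] [-0.53, -0.29, 1.87] n>= 13.3
```

View pics/s22.png

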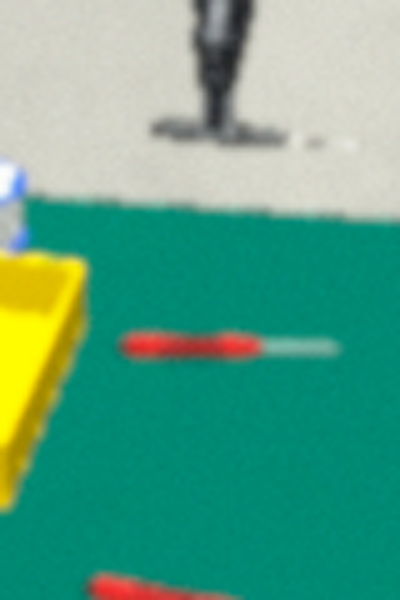

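Held. I carry it to the +y slot.

apply_moves([
  [255,-0.546,-0.098,0.008,-0.5,-0.3,1.9],
  [255,-0.546,-0.098,0.008,-0.5,-0.3,1.9],
  [255,-0.546,-0.098,0.008,-0.5,-0.3,1.9],
  [255,-0.546,-0.098,0.008,-0.5,-0.3,1.9],
  [255,-0.546,-0.098,0.008,-0.5,-0.3,1.9],
  [255,-0.546,-0.098,0.008,-0.5,-0.3,1.9],
  [255,-0.546,-0.098,0.008,-0.5,-0.3,1.9],
  [255,-0.546,-0.098,0.008,-0.5,-0.3,1.9],
  [255,-0.546,-0.098,0.008,-0.5,-0.3,1.9],
  [255,-0.546,-0.098,0.008,-0.5,-0.3,1.9],
  [255,-0.546,-0.098,0.008,-0.5,-0.3,1.9],
  [255,-0.546,-0.098,0.008,-0.5,-0.3,1.9],
  [255,-0.546,-0.098,0.008,-0.5,-0.3,1.9],
  [255,-0.546,-0.098,0.008,-0.5,-0.3,1.9],
  [255,-0.546,-0.098,0.008,-0.5,-0.3,1.9],
  [255,-0.546,-0.098,0.008,-0.5,-0.3,1.9],
])

```text
t: 23.9
tool_pos: [0.5748, 0.1664, 0.0668]
tool_rot: [[-0.082, -0.997, -0.006], [-0.997, 0.082, 0.003], [-0.002, 0.006, -1.0]]
force: [1.1, 0.1, -0.2]
width: 0.0113
```

Run:
```python
from h import *
c=case(.026,0.05)
rows(((c[0],c[1],-.03),-94.8))
crop("side","pics/s23.png",250,150,400,310,4.5)
```

```text
t 23.9 p [0.5748 0.1664 0.0668] w 0.0113 F [ 1.1  0.1 -0.2] q [  5.  38.  92.   0.  51. 100.] ang -94.7
[0.0018, -0.004, 0.0968] [0.37, 0.13, 0.09] n>= 2.3
```

View pics/s23.png

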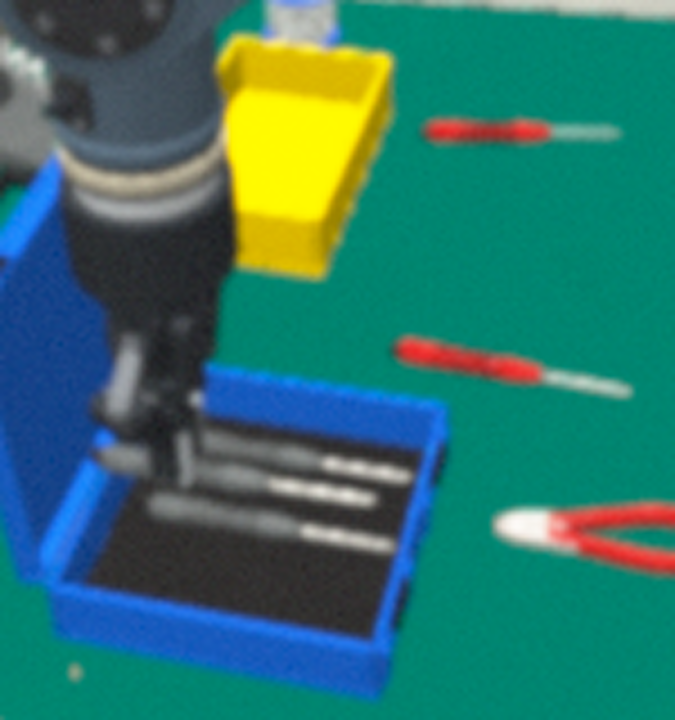

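apply_moves([
  [255,0.0018,-0.003,0.03,0.4,0,0.1],
  [255,0.0018,-0.003,0.06,0.4,0,0.1],
  [255,0.0018,-0.003,0.085,0.4,0,0.1],
  [255,0.0018,-0.003,0.092,0.4,0,0.1],
  [255,0.0018,-0.003,0.094,0.4,0,0.1],
  [255,0.0018,-0.003,0.094,0.4,0,0.1],
])

```text
t: 24.45
tool_pos: [0.5753, 0.1611, -0.0264]
tool_rot: [[-0.088, -0.996, -0.003], [-0.996, 0.088, 0.001], [-0.001, 0.004, -1.0]]
force: [-1.2, 1.0, 1.7]
width: 0.0111
```

apply_moves([
  [185,0,0,0,0,0,0],
  [185,0,0,0,0,0,0],
  [185,0,0,0,0,0,0],
  [185,0,0,-0.02,0,0,0],
  [185,0,0,-0.06,0,0,0],
  [185,0,0,-0.1,0,0,0],
  [185,0,0,-0.1,0,0,0],
])

```text
t: 25.03
tool_pos: [0.5815, 0.1613, 0.0808]
tool_rot: [[-0.089, -0.996, 0.011], [-0.996, 0.089, 0.002], [-0.003, -0.011, -1.0]]
force: [1.0, -0.2, 0.5]
width: 0.0235
```

Run:
```python
from h import *
rows(((.449,-.0340,.07),-97))
crop("side","pics/s24.png",250,150,400,310,4.5)
drivers()
```

```text
t 25.0333 p [0.5815 0.1613 0.0808] w 0.0235 F [ 1.  -0.2  0.5] q [  5.  37.  91.   0.  51. 100.] ang -95.1
[0.2063, 0.1148, 0.0088] [-0.62, 0.21, 1.92] n>= 5.7
grey_driver_1 top 0.68 [281.0, 179.0, 286.0, 206.0] [0.5693 0.1122] ang -4.6 len 0.095 106
grey_driver_1 top 0.52 [296.0, 179.0, 301.0, 207.0] [0.564  0.0607] ang -4.4 len 0.095 104
red_driver_1 top 0.65 [404.0, 210.0, 412.0, 238.0] [ 0.4559 -0.2844] ang 6.5 len 0.087 127
red_driver_1 top 0.52 [330.0, 217.0, 332.0, 242.0] [ 0.4406 -0.0354] ang -7.3 len 0.081 91
red_driver_1 top 0.42 [260.0, 137.0, 311.0, 173.0] [0.6802 0.0875] ang 64.3 len 0.19 878
grey_driver_1 side 0.57 [273.0, 274.0, 314.0, 286.0] [0.576  0.1571] ang -5.9 len 0.1 272
grey_driver_1 side 0.53 [283.0, 260.0, 333.0, 272.0] [0.5713 0.109 ] ang -5.3 len 0.132 215
grey_driver_1 side 0.43 [294.0, 245.0, 323.0, 257.0] [0.5618 0.0572] ang -5.7 len 0.079 142
red_driver_1 side 0.65 [337.0, 223.0, 368.0, 237.0] [ 0.4512 -0.0363] ang -8.4 len 0.093 151
```

View pics/s24.png

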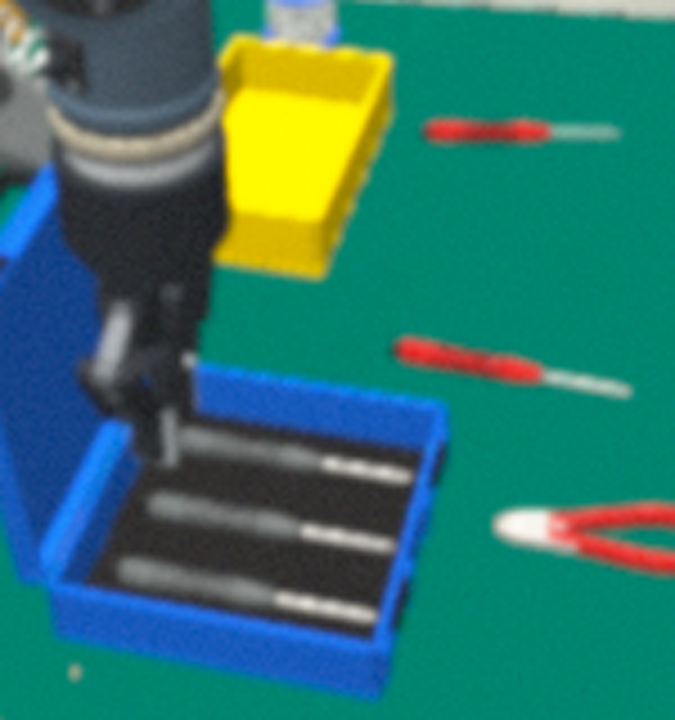

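All three greys are in the case (handles at crop rows 440, 510 and 578). I do the reds with the lid still open, starting with red 1.

apply_moves([
  [130,0.2063,0.1148,0.006,-0.6,0,1.9],
  [130,0.2063,0.1148,0.006,-0.6,0,1.9],
  [130,0.2063,0.1148,0.006,-0.6,0,1.9],
  [130,0.2063,0.1148,0.006,-0.6,0,1.9],
  [130,0.2063,0.1148,0.006,-0.6,0,1.9],
  [130,0.2063,0.1148,0.006,-0.6,0,1.9],
  [130,0.2063,0.1148,0.03,-0.6,0,1.9],
  [130,0.2063,0.1148,0.055,-0.6,0,1.9],
  [130,0.2063,0.1148,0.055,-0.6,0,1.9],
  [130,0.2063,0.1148,0.055,-0.6,0,1.9],
])

```text
t: 26.22
tool_pos: [0.4398, -0.0342, 0.0163]
tool_rot: [[-0.122, -0.992, -0.022], [-0.993, 0.122, 0.004], [-0.001, 0.022, -1.0]]
force: [-0.5, -0.2, -0.4]
width: 0.042
```

Run:
```python
from h import *
rows(((.4490,-.034,-.034),-97))
crop("side","pics/s25.png",320,150,400,260,5.5)
drivers()
```

```text
t 26.2167 p [ 0.4398 -0.0342  0.0163] w 0.042 F [-0.5 -0.2 -0.4] q [-19.  36. 115.  -0.  30.  79.] ang -97.0
[-0.0013, -0.0102, 0.0501] [1.27, 0.06, -0.0] n>= 1.2
grey_driver_1 top 0.66 [192.0, 155.0, 224.0, 187.0] [0.6414 0.3636] ang -89.9 len 0.096 676
grey_driver_1 top 0.48 [266.0, 176.0, 271.0, 192.0] [0.5951 0.1587] ang -3.9 len 0.053 69
red_driver_1 top 0.74 [280.0, 179.0, 287.0, 199.0] [0.583  0.1119] ang -2.6 len 0.063 85
grey_driver_1 side 0.8 [281.0, 260.0, 319.0, 272.0] [0.5711 0.1083] ang -5.7 len 0.094 195
grey_driver_1 side 0.66 [274.0, 276.0, 309.0, 284.0] [0.5805 0.1572] ang -4.9 len 0.085 199
red_driver_1 side 0.49 [334.0, 225.0, 368.0, 237.0] [ 0.4546 -0.0371] ang -7.8 len 0.096 201
```

View pics/s25.png

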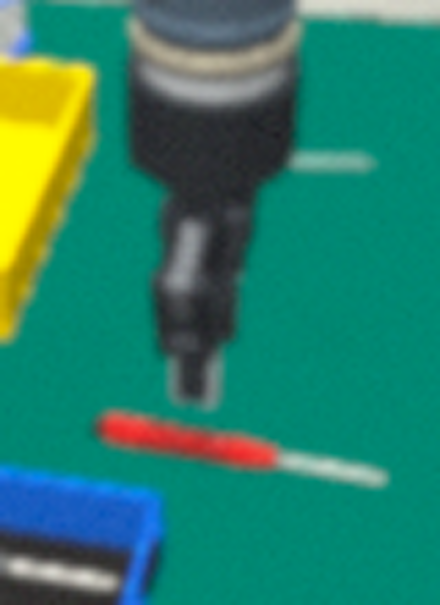

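apply_moves([
  [130,-0.0013,-0.01,0.02,1.3,0,0],
  [130,-0.0013,-0.01,0.04,1.3,0,0],
  [130,-0.0013,-0.01,0.048,1.3,0,0],
  [130,-0.0013,-0.01,0.05,1.3,0,0],
  [130,-0.0013,-0.01,0.051,1.3,0,0],
  [255,-0.0013,-0.01,0.051,1.3,0,0],
  [255,-0.0013,-0.01,0.051,1.3,0,0],
  [255,-0.0013,-0.01,0.051,1.3,0,0],
  [255,-0.0013,-0.01,0.051,1.3,0,0],
  [255,-0.0013,-0.01,0.051,1.3,0,0],
])

```text
t: 27.4
tool_pos: [0.4517, -0.0344, -0.0318]
tool_rot: [[-0.121, -0.993, 0.009], [-0.993, 0.121, -0.002], [0.001, -0.009, -1.0]]
force: [-1.0, 0.6, 6.4]
width: 0.012
```

apply_moves([
  [255,0,0,-0.03,0,0,0],
  [255,0,0,-0.07,0,0,0],
  [255,0,0,-0.11,0,0,0],
  [255,0,0,-0.11,0,0,0],
  [255,0,0,-0.11,0,0,0],
])

```text
t: 27.82
tool_pos: [0.4526, -0.0347, 0.0807]
tool_rot: [[-0.12, -0.993, 0.015], [-0.993, 0.12, -0.004], [0.002, -0.015, -1.0]]
force: [-0.2, 0.1, -0.3]
width: 0.0116
```

```bash
cat >> h.py <<'E'
def crate(x,y): 
    a=np.radians(-5.5); return np.array([.5952+np.cos(a)*x-np.sin(a)*y,-.2148+np.sin(a)*x+np.cos(a)*y])
E
python3 - <<'E'
from h import *
c=crate(-.02,.025);print(c)
rows(((c[0],c[1],.07),-5.5))
crop("side","pics/s26.png",320,130,400,250,5)
E
```

```text
[ 0.57768822 -0.18799818]
t 27.8167 p [ 0.4526 -0.0347  0.0807] w 0.0116 F [-0.2  0.1 -0.3] q [-19.  28. 113.   0.  38.  78.] ang -96.9
[0.1371, -0.1425, 0.0131] [-0.58, -0.78, -91.42] n>= 12.8
```

View pics/s26.png

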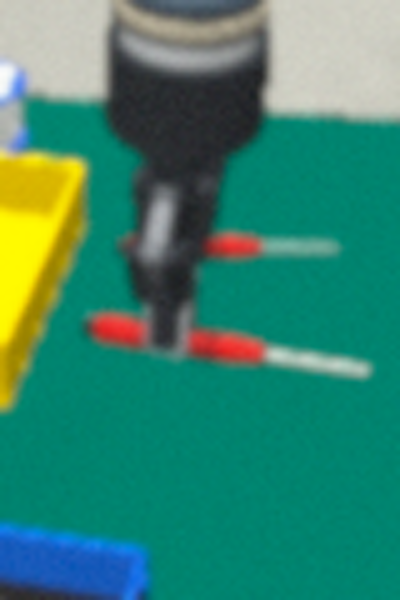

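apply_moves([
  [255,0.137,-0.1425,0.01,-0.6,-0.8,-91.4],
  [255,0.137,-0.1425,0.01,-0.6,-0.8,-91.4],
  [255,0.137,-0.1425,0.01,-0.6,-0.8,-91.4],
  [255,0.137,-0.1425,0.01,-0.6,-0.8,-91.4],
  [255,0.137,-0.1425,0.01,-0.6,-0.8,-91.4],
  [255,0.137,-0.1425,0.01,-0.6,-0.8,-91.4],
  [255,0.137,-0.1425,0.01,-0.6,-0.8,-91.4],
  [255,0.137,-0.1425,0.01,-0.6,-0.8,-91.4],
  [255,0.137,-0.1425,0.01,-0.6,-0.8,-91.4],
  [255,0.137,-0.1425,0.01,-0.6,-0.8,-91.4],
  [255,0.137,-0.1425,0.01,-0.6,-0.8,-91.4],
  [255,0.137,-0.1425,0.01,-0.6,-0.8,-91.4],
  [255,0.137,-0.1425,0.01,-0.6,-0.8,-91.4],
  [255,0.137,-0.1425,0.01,-0.6,-0.8,-91.4],
  [255,0.137,-0.1425,0.01,-0.6,-0.8,-91.4],
  [255,0.137,-0.1425,0.01,-0.6,-0.8,-91.4],
])

```text
t: 29.2
tool_pos: [0.5754, -0.1871, 0.0696]
tool_rot: [[0.995, -0.098, -0.007], [-0.098, -0.995, 0.003], [-0.007, -0.002, -1.0]]
force: [-0.6, -0.5, -0.7]
width: 0.0122
```

Run:
```python
from h import *
c=crate(-.02,.025)
rows(((c[0],c[1],-.018),-5.5))
crop("side","pics/s27.png",260,110,400,250,5)
crop("top","pics/t27.png",310,130,460,260,5)
```

```text
t 29.2 p [ 0.5754 -0.1871  0.0696] w 0.0122 F [-0.6 -0.5 -0.7] q [-29.  38.  91.  -0.  52. -23.] ang -5.6
[0.0029, 0.0008, 0.0876] [-0.11, 0.39, -0.15] n>= 2.1
```

View pics/s27.png

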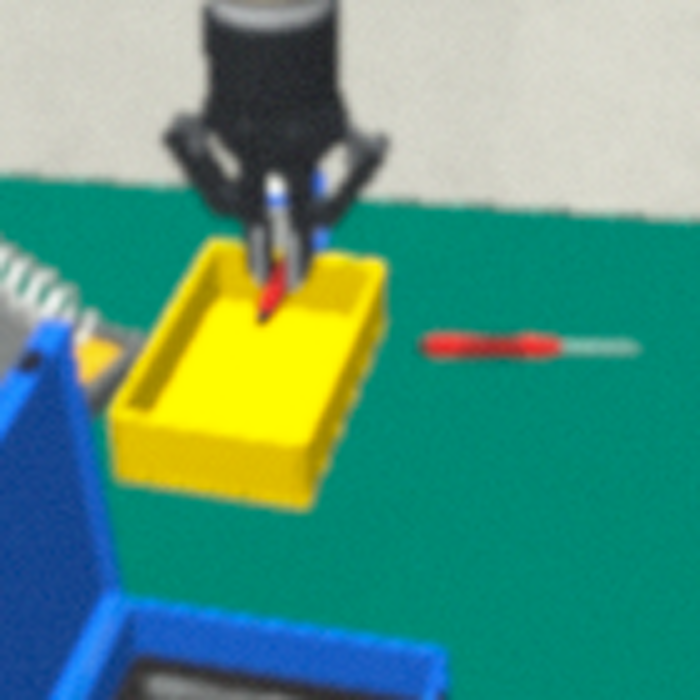

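View pics/t27.png

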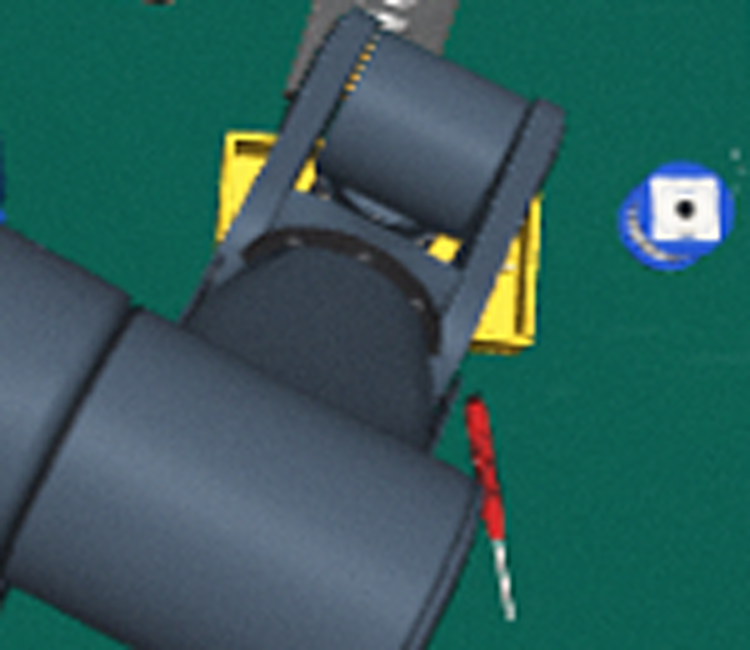

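Above the crate, aligned with its long side. Lower and release.

apply_moves([
  [255,0.002,0,0.03,0,0.4,0],
  [255,0.002,0,0.06,0,0.4,0],
  [255,0.002,0,0.08,0,0.4,0],
  [255,0.002,0,0.085,0,0.4,0],
  [255,0.002,0,0.085,0,0.4,0],
])

```text
t: 29.72
tool_pos: [0.576, -0.1866, -0.0164]
tool_rot: [[0.995, -0.098, -0.002], [-0.098, -0.995, 0.003], [-0.002, -0.003, -1.0]]
force: [0.9, -0.1, -0.1]
width: 0.0117
```

apply_moves([
  [190,0,0,0,0,0,0],
  [190,0,0,0,0,0,0],
  [190,0,0,0,0,0,0],
  [190,0,0,-0.02,0,0,0],
  [190,0,0,-0.06,0,0,0],
  [190,0,0,-0.1,0,0,0],
  [190,0,0,-0.1,0,0,0],
])

```text
t: 30.3
tool_pos: [0.5822, -0.1899, 0.0925]
tool_rot: [[0.995, -0.098, 0.014], [-0.098, -0.995, -0.005], [0.014, 0.004, -1.0]]
force: [1.1, -0.9, 0.7]
width: 0.0222
```

Run:
```python
from h import *
rows(((.4565,-.2845,.07),-83.3))
crop("side","pics/s28.png",260,110,400,250,5)
drivers()
```

```text
t 30.3 p [ 0.5822 -0.1899  0.0925] w 0.0222 F [ 1.1 -0.9  0.7] q [-29.  36.  90.   0.  53. -23.] ang -5.6
[-0.1161, 0.1063, 0.0213] [-0.36, -0.82, 77.67] n>= 10.8
grey_driver_1 top 0.57 [266.0, 176.0, 273.0, 185.0] [0.6039 0.1591] ang -11.5 len 0.024 25
grey_driver_1 top 0.49 [434.0, 166.0, 453.0, 180.0] [ 0.6172 -0.4151] ang -50.9 len 0.076 338
red_driver_1 top 0.69 [406.0, 212.0, 411.0, 237.0] [ 0.4572 -0.2837] ang 7.8 len 0.088 121
red_driver_1 top 0.47 [245.0, 134.0, 309.0, 172.0] [0.6856 0.1215] ang 80.8 len 0.216 1462
grey_driver_1 side 0.79 [274.0, 272.0, 312.0, 282.0] [0.579  0.1559] ang -5.5 len 0.088 169
grey_driver_1 side 0.71 [289.0, 246.0, 322.0, 257.0] [0.5704 0.0562] ang -5.7 len 0.089 150
grey_driver_1 side 0.67 [281.0, 256.0, 319.0, 271.0] [0.5723 0.1086] ang -5.7 len 0.1 195
red_driver_1 side 0.66 [281.0, 158.0, 339.0, 210.0] [ 0.609  -0.2342] ang 86.8 len 0.279 1997
red_driver_1 side 0.58 [343.0, 174.0, 376.0, 184.0] [ 0.451  -0.2858] ang 7.9 len 0.107 144
red_driver_1 side 0.51 [275.0, 274.0, 312.0, 284.0] [0.5768 0.1566] ang -5.6 len 0.089 193
red_driver_1 side 0.46 [314.0, 181.0, 317.0, 197.0] [ 0.5798 -0.2043] ang 85.6 len 0.06 35
```

View pics/s28.png

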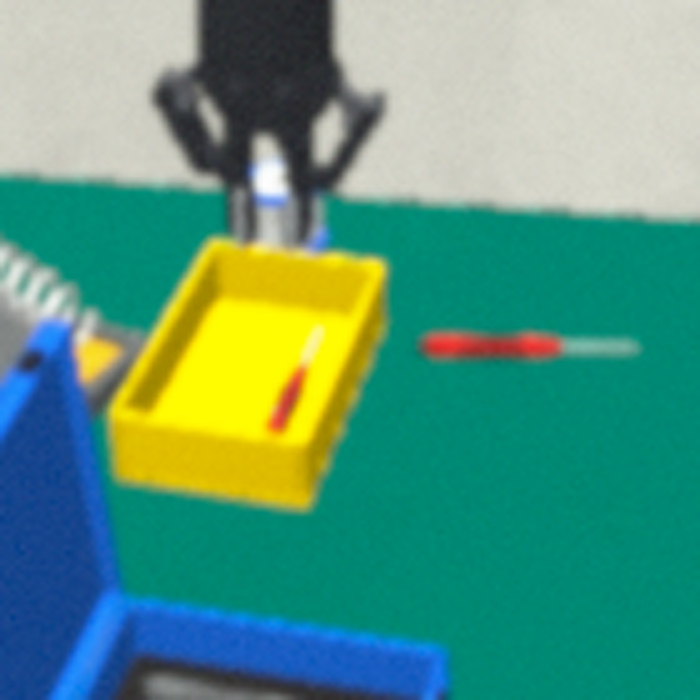

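Red 1 lies in the crate. On to red 2.

apply_moves([
  [130,-0.116,0.106,0.01,-0.4,-0.8,77.7],
  [130,-0.116,0.106,0.01,-0.4,-0.8,77.7],
  [130,-0.116,0.106,0.01,-0.4,-0.8,77.7],
  [130,-0.116,0.106,0.01,-0.4,-0.8,77.7],
  [130,-0.116,0.106,0.01,-0.4,-0.8,77.7],
  [130,-0.116,0.106,0.01,-0.4,-0.8,77.7],
  [130,-0.116,0.106,0.01,-0.4,-0.8,77.7],
  [130,-0.116,0.106,0.01,-0.4,-0.8,77.7],
  [130,-0.116,0.106,0.01,-0.4,-0.8,77.7],
  [130,-0.116,0.106,0.01,-0.4,-0.8,77.7],
  [130,-0.116,0.106,0.01,-0.4,-0.8,77.7],
  [130,-0.116,0.106,0.04,-0.4,-0.8,77.7],
  [130,-0.116,0.106,0.065,-0.4,-0.8,77.7],
  [130,-0.116,0.106,0.065,-0.4,-0.8,77.7],
  [130,-0.116,0.106,0.065,-0.4,-0.8,77.7],
])

```text
t: 31.9
tool_pos: [0.4476, -0.2789, 0.0157]
tool_rot: [[0.116, -0.993, -0.022], [-0.993, -0.116, 0.013], [-0.015, 0.02, -1.0]]
force: [-0.3, 0.8, -0.6]
width: 0.042
```

Run:
```python
from h import *
rows(((.4565,-.2845,-.030),-83.3))
crop("side","pics/s29.png",300,110,400,230,5)
```

```text
t 31.9 p [ 0.4476 -0.2789  0.0157] w 0.042 F [-0.3  0.8 -0.6] q [-44.  39. 103.  -1.  40.  40.] ang -83.3
[0.0073, -0.0091, 0.0454] [1.17, 0.86, -0.04] n>= 1.1
```

View pics/s29.png

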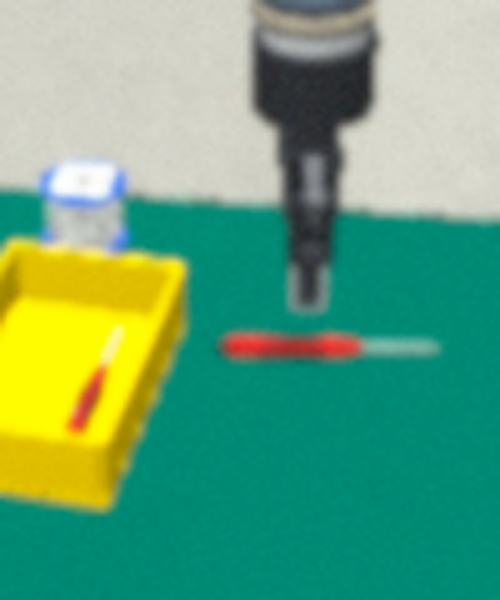

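apply_moves([
  [130,0.0073,-0.009,0.02,1.2,0.9,0],
  [130,0.0073,-0.009,0.035,1.2,0.9,0],
  [130,0.0073,-0.009,0.042,1.2,0.9,0],
  [130,0.0073,-0.009,0.045,1.2,0.9,0],
  [130,0.0073,-0.009,0.046,1.2,0.9,0],
  [255,0.0073,-0.009,0.046,1.2,0.9,0],
  [255,0.0073,-0.009,0.046,1.2,0.9,0],
  [255,0.0073,-0.009,0.046,1.2,0.9,0],
  [255,0.0073,-0.009,0.046,1.2,0.9,0],
  [255,0.0073,-0.009,0.046,1.2,0.9,0],
])

```text
t: 32.78
tool_pos: [0.4579, -0.2859, -0.0283]
tool_rot: [[0.116, -0.993, 0.004], [-0.993, -0.116, -0.004], [0.004, -0.004, -1.0]]
force: [-0.6, 0.9, 6.7]
width: 0.0112
```

apply_moves([
  [255,0,0,-0.03,0,0,0],
  [255,0,0,-0.07,0,0,0],
  [255,0,0,-0.11,0,0,0],
  [255,0,0,-0.11,0,0,0],
  [255,0,0,-0.11,0,0,0],
])

```text
t: 33.2
tool_pos: [0.459, -0.2869, 0.0844]
tool_rot: [[0.116, -0.993, 0.009], [-0.993, -0.116, -0.009], [0.009, -0.008, -1.0]]
force: [-1.0, -0.1, -0.9]
width: 0.0108
```

Run:
```python
from h import *
c=crate(.02,.025);print(c)
rows(((c[0],c[1],.07),-5.5))
crop("side","pics/s30.png",300,110,400,230,5)
```

```text
[ 0.61750407 -0.19183201]
t 33.2 p [ 0.459  -0.2869  0.0844] w 0.0108 F [-1.  -0.1 -0.9] q [-44.  33. 100.  -0.  46.  39.] ang -83.3
[-0.0762, -0.1683, 0.015] [-0.01, -0.76, -77.83] n>= 10.9
```

View pics/s30.png

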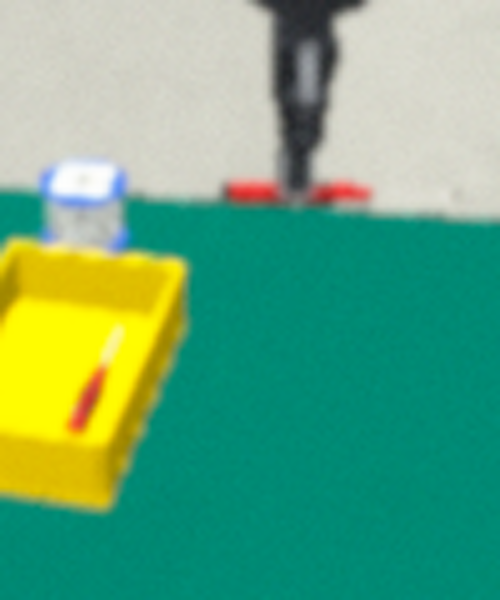

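apply_moves([
  [255,-0.076,-0.17,0.01,0,-0.8,-77.8],
  [255,-0.076,-0.17,0.01,0,-0.8,-77.8],
  [255,-0.076,-0.17,0.01,0,-0.8,-77.8],
  [255,-0.076,-0.17,0.01,0,-0.8,-77.8],
  [255,-0.076,-0.17,0.01,0,-0.8,-77.8],
  [255,-0.076,-0.17,0.01,0,-0.8,-77.8],
  [255,-0.076,-0.17,0.01,0,-0.8,-77.8],
  [255,-0.076,-0.17,0.01,0,-0.8,-77.8],
  [255,-0.076,-0.17,0.01,0,-0.8,-77.8],
  [255,-0.076,-0.17,0.01,0,-0.8,-77.8],
  [255,-0.076,-0.17,0.01,0,-0.8,-77.8],
  [255,-0.076,-0.17,0.01,0,-0.8,-77.8],
  [255,-0.076,-0.17,0.01,0,-0.8,-77.8],
  [255,-0.076,-0.17,0.01,0,-0.8,-77.8],
  [255,-0.076,-0.17,0.01,0,-0.8,-77.8],
])

```text
t: 34.5
tool_pos: [0.6173, -0.1903, 0.0721]
tool_rot: [[0.995, -0.098, -0.005], [-0.098, -0.995, 0.004], [-0.005, -0.004, -1.0]]
force: [-0.3, -0.4, 0.7]
width: 0.0116
```

Run:
```python
from h import *
c=crate(.02,.025)
rows(((c[0],c[1],-.015),-5.5))
crop("side","pics/s31.png",260,110,400,250,5)
```

```text
t 34.5 p [ 0.6173 -0.1903  0.0721] w 0.0116 F [-0.3 -0.4  0.7] q [-27.  40.  84.   0.  56. -22.] ang -5.6
[0.0008, 0.0018, 0.0871] [-0.22, 0.31, -0.13] n>= 2.1
```

View pics/s31.png

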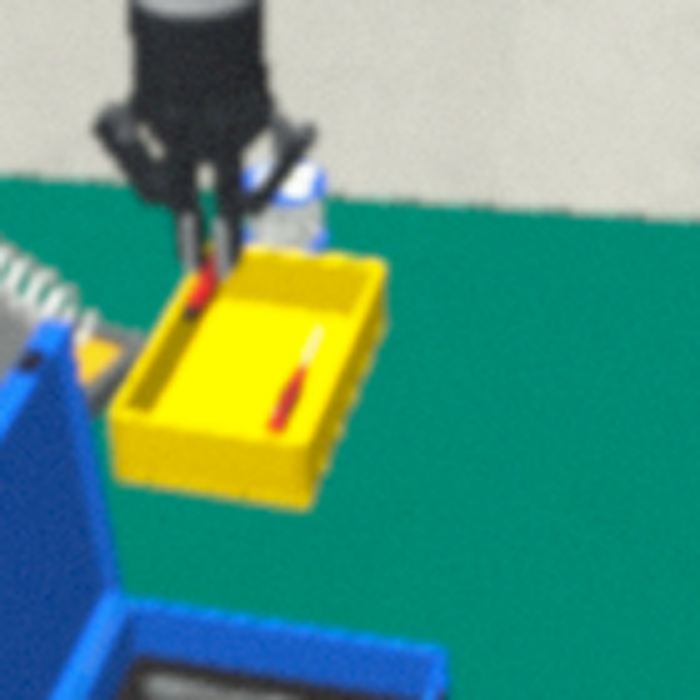

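apply_moves([
  [255,-0.002,0,0.03,0,0.3,0],
  [255,-0.002,0,0.06,0,0.3,0],
  [255,-0.002,0,0.08,0,0.3,0],
  [255,-0.002,0,0.084,0,0.3,0],
  [255,-0.002,0,0.084,0,0.3,0],
])

```text
t: 34.97
tool_pos: [0.6138, -0.1892, -0.0132]
tool_rot: [[0.995, -0.098, -0.003], [-0.098, -0.995, 0.005], [-0.003, -0.005, -1.0]]
force: [0.2, 0.4, -0.3]
width: 0.0113
```

apply_moves([
  [195,0,0,0,0,0,0],
  [195,0,0,0,0,0,0],
  [195,0,0,0,0,0,0],
  [195,0,0,-0.02,0,0,0],
  [195,0,0,-0.06,0,0,0],
  [195,0,0,-0.1,0,0,0],
  [195,0,0,-0.14,0,0,0],
  [195,0,0,-0.18,0,0,0],
  [195,0,0,-0.22,0,0,0],
  [195,0,0,-0.26,0,0,0],
  [195,0,0,-0.26,0,0,0],
])

```text
t: 35.88
tool_pos: [0.6199, -0.1932, 0.2588]
tool_rot: [[0.995, -0.098, 0.017], [-0.098, -0.995, -0.005], [0.017, 0.003, -1.0]]
force: [0.6, -0.9, 0.9]
width: 0.0201
```

Run:
```python
from h import *
rows(((.69,.105,.26),-4.8))
crop("side","pics/s32.png",220,130,400,310,3.3)
drivers()
```

```text
t 35.8833 p [ 0.6199 -0.1932  0.2588] w 0.0201 F [ 0.6 -0.9  0.9] q [-27.  28.  75.   0.  76. -22.] ang -5.6
[0.0405, -0.3036, -0.0014] [0.17, -0.98, -0.83] n>= 7.3
grey_driver_1 top 0.65 [267.0, 174.0, 272.0, 209.0] [0.5747 0.1605] ang -4.6 len 0.106 118
grey_driver_1 top 0.51 [281.0, 181.0, 287.0, 216.0] [0.561 0.113] ang -4.7 len 0.131 141
grey_driver_1 top 0.5 [296.0, 180.0, 303.0, 219.0] [0.5642 0.0607] ang -5.0 len 0.135 112
grey_driver_1 side 0.78 [280.0, 256.0, 336.0, 274.0] [0.5705 0.1086] ang -5.9 len 0.14 210
grey_driver_1 side 0.62 [273.0, 274.0, 312.0, 285.0] [0.5755 0.157 ] ang -5.7 len 0.098 230
grey_driver_1 side 0.6 [288.0, 247.0, 322.0, 256.0] [0.5697 0.0563] ang -5.3 len 0.089 181
```

View pics/s32.png

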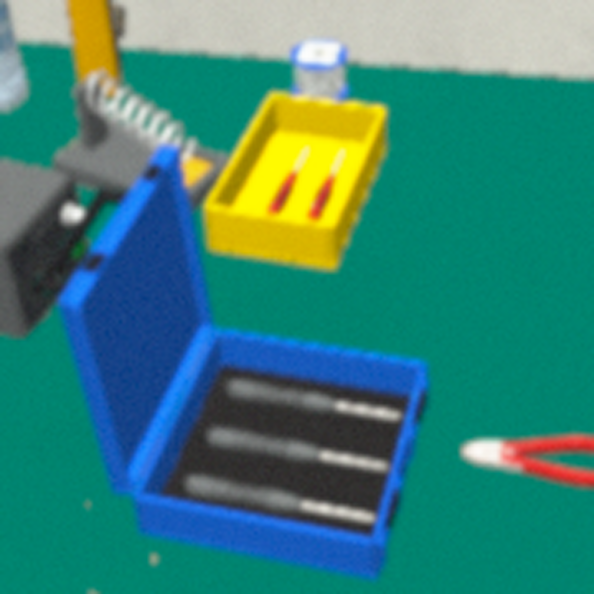

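Everything is in place: both reds in the crate and three greys in the case. I go back above the handle to close the lid.

apply_moves([
  [180,0.0405,-0.304,0,0,-1,-0.8],
  [180,0.0405,-0.304,0,0,-1,-0.8],
  [180,0.0405,-0.304,0,0,-1,-0.8],
  [180,0.0405,-0.304,0,0,-1,-0.8],
  [180,0.0405,-0.304,0,0,-1,-0.8],
  [180,0.0405,-0.304,0,0,-1,-0.8],
  [180,0.0405,-0.304,0,0,-1,-0.8],
  [180,0.0405,-0.304,0,0,-1,-0.8],
  [180,0.0405,-0.304,0,0,-1,-0.8],
  [180,0.0405,-0.304,0,0,-1,-0.8],
  [180,0.0405,-0.304,0,0,-1,-0.8],
  [180,0.0405,-0.304,0,0,-1,-0.8],
])

```text
t: 37.23
tool_pos: [0.6834, 0.1065, 0.2461]
tool_rot: [[0.996, -0.087, -0.024], [-0.086, -0.996, 0.008], [-0.025, -0.006, -1.0]]
force: [-0.5, -0.1, 1.3]
width: 0.0251
```

Run:
```python
from h import *
rows(((.6916,.1043,.1336),-4.8))
crop("side","pics/s33.png",200,90,380,310,2.7)
crop("top","pics/t33.png",220,90,330,230,4)
```

```text
t 37.2333 p [0.6834 0.1065 0.2461] w 0.0251 F [-0.5 -0.1  1.3] q [-1. 34. 67.  0. 81.  4.] ang -5.0
[0.0112, 0.0021, 0.1123] [-0.34, 1.43, -0.17] n>= 2.7
```

View pics/s33.png

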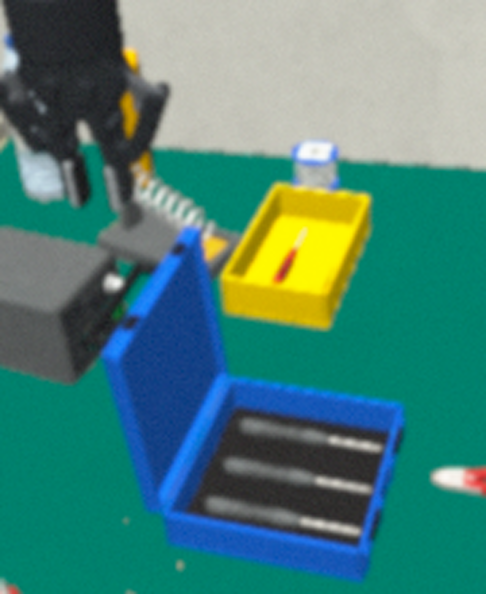

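View pics/t33.png

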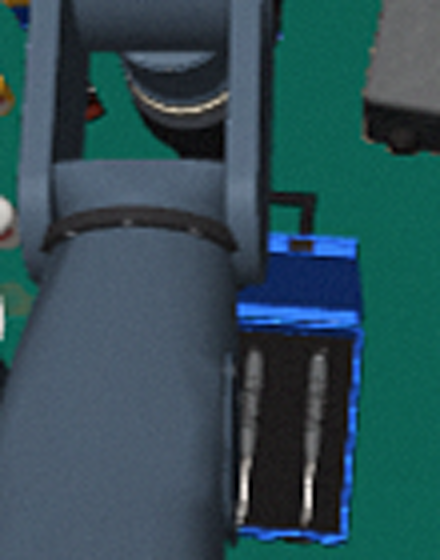

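Only one red is left in the crate in this view; red 1 must have been knocked. I search for it.

Run:
```python
from h import *
crop("top","pics/t34.png",300,130,480,290,4)
crop("side","pics/s34.png",250,130,430,310,3.3)
```

```text
(no output)
```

View pics/t34.png

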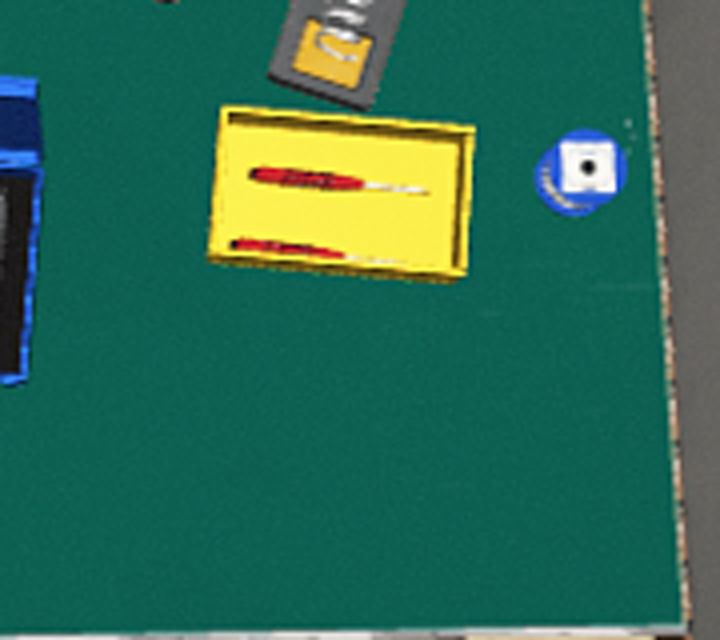

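View pics/s34.png

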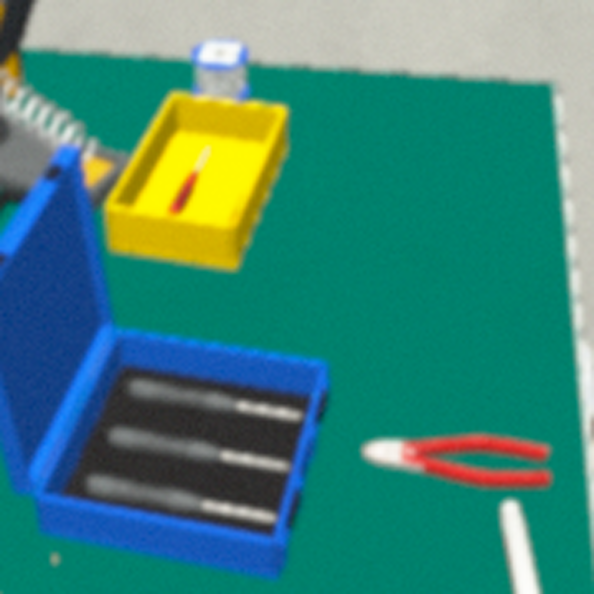

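Run:
```python
from h import *
a=np.radians(-5.5);R=np.array([[np.cos(a),np.sin(a)],[-np.sin(a),np.cos(a)]])
for z in(.012,.03):
  for px in ((232,243),(345,254),(250,175),(428,191),(395,262)):
    w=unproj("top",[[300+(px[0]+.5)/4-.5,130+(px[1]+.5)/4-.5]],z)[0,:2]; print(z,px,(R@(w-[.5952,-.2148])).round(4))
```

```text
0.012 (232, 243) [-0.0392  0.0822]
0.012 (345, 254) [-0.041  -0.0089]
0.012 (250, 175) [0.0177 0.0714]
0.012 (428, 191) [ 0.0157 -0.0727]
0.012 (395, 262) [-0.0444 -0.0493]
0.03 (232, 243) [-0.0423  0.0832]
0.03 (345, 254) [-0.0441 -0.0068]
0.03 (250, 175) [0.0139 0.0726]
0.03 (428, 191) [ 0.0119 -0.0698]
0.03 (395, 262) [-0.0475 -0.0467]
```

Red 1 only slid to the front wall inside the crate (crate frame x≈-0.042, y≈0.01), still within the limits. I continue with the lid: align first, then descend.

apply_moves([
  [180,0.011,0.002,0,-0.3,1.4,0],
  [180,0.011,0.002,0,-0.3,1.4,0],
  [180,0.011,0.002,0.02,-0.3,1.4,0],
  [180,0.011,0.002,0.02,-0.3,1.4,0],
  [180,0.011,0.002,0.02,-0.3,1.4,0],
])

```text
t: 37.85
tool_pos: [0.693, 0.104, 0.2253]
tool_rot: [[0.996, -0.087, -0.002], [-0.087, -0.996, 0.001], [-0.003, -0.001, -1.0]]
force: [-0.1, -0.1, -0.6]
width: 0.0253
```

Run:
```python
from h import *
rows(((.6916,.1043,.1336),-4.8))
crop("side","pics/s35.png",190,130,310,300,3.5)
```

```text
t 37.85 p [0.693  0.104  0.2253] w 0.0253 F [-0.1 -0.1 -0.6] q [-1. 35. 68.  0. 78.  4.] ang -5.0
[-0.0012, -0.0001, 0.0917] [-0.05, 0.15, -0.17] n>= 2.2
```

View pics/s35.png

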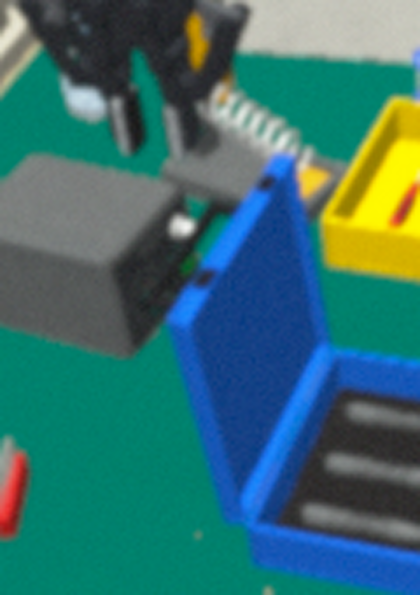

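apply_moves([
  [180,-0.001,0,0.02,0,0,0],
  [180,-0.001,0,0.04,0,0,0],
  [180,-0.001,0,0.055,0,0,0],
  [180,-0.001,0,0.055,0,0,0],
])

```text
t: 38.23
tool_pos: [0.6908, 0.1042, 0.1684]
tool_rot: [[0.996, -0.087, -0.006], [-0.087, -0.996, 0.001], [-0.006, -0.001, -1.0]]
force: [-0.2, 0.1, -0.7]
width: 0.025
```

apply_moves([
  [180,0,0,0.015,0,0,0],
  [180,0,0,0.03,0,0,0],
  [180,0,0,0.034,0,0,0],
  [180,0,0,0.034,0,0,0],
  [255,0,0,0.034,0,0,0],
  [255,0,0,0.034,0,0,0],
  [255,0,0,0.034,0,0,0],
  [255,0,0,0.034,0,0,0],
])

```text
t: 38.9
tool_pos: [0.6917, 0.1043, 0.1361]
tool_rot: [[0.996, -0.087, -0.003], [-0.087, -0.996, 0.001], [-0.003, -0.001, -1.0]]
force: [0.3, 0.7, 2.9]
width: 0.0076
```

Run:
```python
from h import *
s=env.state(); 
yaw=-.0843; H=np.array([.6336,.1096,.04]); ex=np.array([np.cos(yaw),np.sin(yaw),0])
d,h=.15,.048
B=lambda t:H+ex*(-d*np.cos(t)+h*np.sin(t))+np.array([0,0,d*np.sin(t)+h*np.cos(t)])
for t in list(np.arange(1.63,0,-.1))+[0,-.03]:
    print(round(t,2),(s["tool_rot"].T@(B(t)-B(1.63))).round(4).tolist())
crop("side","pics/s36.png",190,130,310,300,3.5)
```

```text
1.63 [0.0, 0.0, 0.0]
1.53 [-0.015, 0.0, -0.0049]
1.43 [-0.0303, 0.0001, -0.0083]
1.33 [-0.046, 0.0001, -0.0101]
1.23 [-0.0617, 0.0001, -0.0103]
1.13 [-0.0774, 0.0002, -0.009]
1.03 [-0.0929, 0.0002, -0.0061]
0.93 [-0.108, 0.0003, -0.0017]
0.83 [-0.1226, 0.0003, 0.0042]
0.73 [-0.1365, 0.0003, 0.0115]
0.63 [-0.1497, 0.0004, 0.0202]
0.53 [-0.1618, 0.0004, 0.0302]
0.43 [-0.173, 0.0004, 0.0413]
0.33 [-0.183, 0.0005, 0.0535]
0.23 [-0.1917, 0.0005, 0.0666]
0.13 [-0.199, 0.0005, 0.0805]
0.03 [-0.205, 0.0006, 0.0951]
0 [-0.2065, 0.0006, 0.0996]
-0.03 [-0.2078, 0.0006, 0.1041]
```

View pics/s36.png

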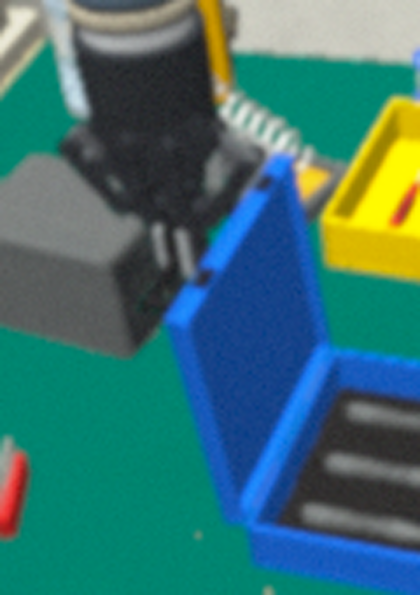

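Bar gripped at 7.6 mm. I close along the reverse arc, first half.

apply_moves([
  [255,-0.015,0,-0.0049,0,0,0],
  [255,-0.0303,0,-0.0083,0,0,0],
  [255,-0.046,0,-0.0101,0,0,0],
  [255,-0.0617,0,-0.0103,0,0,0],
  [255,-0.0774,0,-0.009,0,0,0],
  [255,-0.0929,0,-0.0061,0,0,0],
  [255,-0.108,0,-0.0017,0,0,0],
  [255,-0.1226,0,0.0042,0,0,0],
  [255,-0.1365,0,0.0115,0,0,0],
  [255,-0.1365,0,0.0115,0,0,0],
])

```text
t: 39.78
tool_pos: [0.552, 0.1169, 0.1259]
tool_rot: [[0.996, -0.086, -0.007], [-0.086, -0.996, 0.002], [-0.007, -0.001, -1.0]]
force: [-5.4, 2.6, 6.9]
width: 0.0073
```

Run:
```python
from h import *
# remaining targets relative to now, from grip start pose p0
p0=np.array([.6917,.1043,.1361]); s=env.state(); yaw=-.0843
H=np.array([.6336,.1096,.04]); ex=np.array([np.cos(yaw),np.sin(yaw),0]);d,h=.15,.048
B=lambda t:H+ex*(-d*np.cos(t)+h*np.sin(t))+np.array([0,0,d*np.sin(t)+h*np.cos(t)])
for t in (.63,.53,.43,.33,.23,.13,.03,0,-.03):
    print(t,(s["tool_rot"].T@(p0+B(t)-B(1.63)-s["tool_pos"])).round(4).tolist())
print(Ro.from_matrix(s["tool_rot"].T@Rt(-4.8)).as_rotvec(degrees=True).round(1))
crop("side","pics/s37.png",220,130,380,310,3.3)
```

```text
0.63 [-0.0094, 0.0009, 0.0097]
0.53 [-0.0216, 0.0009, 0.0196]
0.43 [-0.0327, 0.0009, 0.0308]
0.33 [-0.0426, 0.001, 0.043]
0.23 [-0.0513, 0.001, 0.0562]
0.13 [-0.0586, 0.001, 0.0701]
0.03 [-0.0645, 0.0011, 0.0847]
0 [-0.066, 0.0011, 0.0892]
-0.03 [-0.0673, 0.0011, 0.0937]
[-0.1  0.4 -0.1]
```

View pics/s37.png

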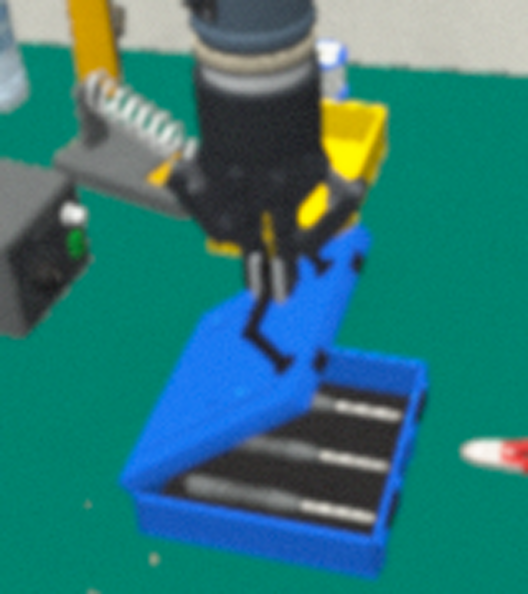

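The lid follows. Second half.

apply_moves([
  [255,-0.0094,0.001,0.0097,0,0,0],
  [255,-0.0216,0.001,0.0196,0,0,0],
  [255,-0.0327,0.001,0.0308,0,0,0],
  [255,-0.0426,0.001,0.043,0,0,0],
  [255,-0.0513,0.001,0.0562,0,0,0],
  [255,-0.0586,0.001,0.07,0,0,0],
  [255,-0.0645,0.001,0.0847,0,0,0],
  [255,-0.066,0.001,0.0892,0,0,0],
  [255,-0.066,0.001,0.0892,0,0,0],
  [255,-0.066,0.001,0.0892,0,0,0],
])

```text
t: 40.67
tool_pos: [0.4829, 0.1229, 0.037]
tool_rot: [[0.996, -0.087, -0.013], [-0.087, -0.996, 0.004], [-0.014, -0.002, -1.0]]
force: [-2.4, 5.8, -2.0]
width: 0.0075
```

Run:
```python
from h import *
print(env.state()["force"])
crop("side","pics/s38.png",250,180,370,310,5)
```

```text
[-2.44804996  5.8024597  -1.99203274]
```

View pics/s38.png

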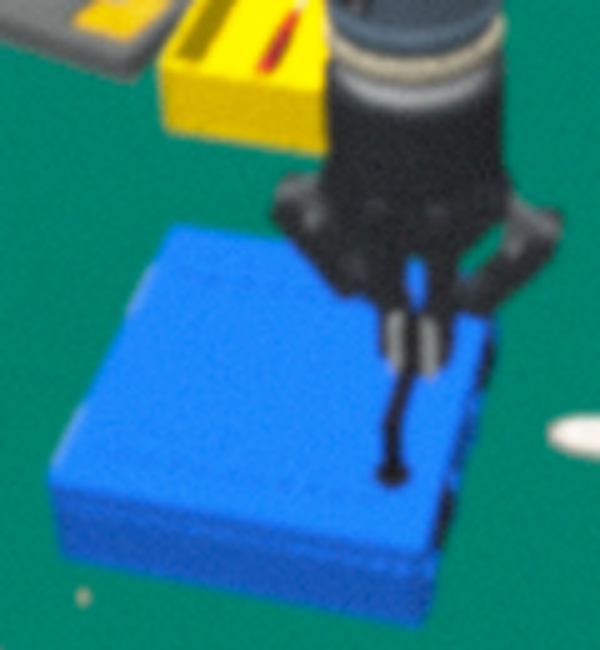

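Looks shut. I press down a little to seat it and read the force.

apply_moves([
  [255,0,0,0.003,0,0,0],
  [255,0,0,0.006,0,0,0],
  [255,0,0,0.006,0,0,0],
  [255,0,0,0.006,0,0,0],
])

```text
t: 41.05
tool_pos: [0.4829, 0.123, 0.0362]
tool_rot: [[0.996, -0.086, -0.012], [-0.086, -0.996, 0.003], [-0.012, -0.002, -1.0]]
force: [-8.4, -0.2, 40.7]
width: 0.0074
```

It took 40 N with under 1 mm of travel, so the lid is seated. I ease off, release and lift.

apply_moves([
  [255,0,0,0,0,0,0],
  [170,0,0,0,0,0,0],
  [170,0,0,0,0,0,0],
  [170,0,0,0,0,0,0],
  [170,0,0,0,0,0,0],
  [150,0,0,-0.02,0,0,0],
  [150,0,0,-0.05,0,0,0],
  [150,0,0,-0.09,0,0,0],
  [150,0,0,-0.13,0,0,0],
  [150,0,0,-0.13,0,0,0],
])

```text
t: 41.88
tool_pos: [0.4899, 0.1229, 0.1722]
tool_rot: [[0.996, -0.085, 0.002], [-0.085, -0.996, 0.004], [0.002, -0.004, -1.0]]
force: [1.0, 0.0, 0.0]
width: 0.0353
```

apply_moves([
  [150,0,0.04,-0.04,0,0,0],
  [150,0,0.08,-0.06,0,0,0],
  [150,0,0.12,-0.06,0,0,0],
  [150,0,0.16,-0.06,0,0,0],
  [150,0,0.2,-0.06,0,0,0],
  [150,0,0.24,-0.06,0,0,0],
  [150,0,0.24,-0.06,0,0,0],
])

```text
t: 42.47
tool_pos: [0.4696, -0.122, 0.2309]
tool_rot: [[0.996, -0.09, 0.003], [-0.09, -0.996, 0.001], [0.003, -0.001, -1.0]]
force: [0.3, -0.6, 1.2]
width: 0.0355
```

Run:
```python
from h import *
from scipy.optimize import least_squares
print(env.state()["force"])
crop("side","pics/s39.png",250,180,370,310,5)
crop("top","pics/t39.png",180,130,480,290,2.6)
```

```text
[ 0.30603915 -0.60766928  1.16929947]
```

View pics/s39.png

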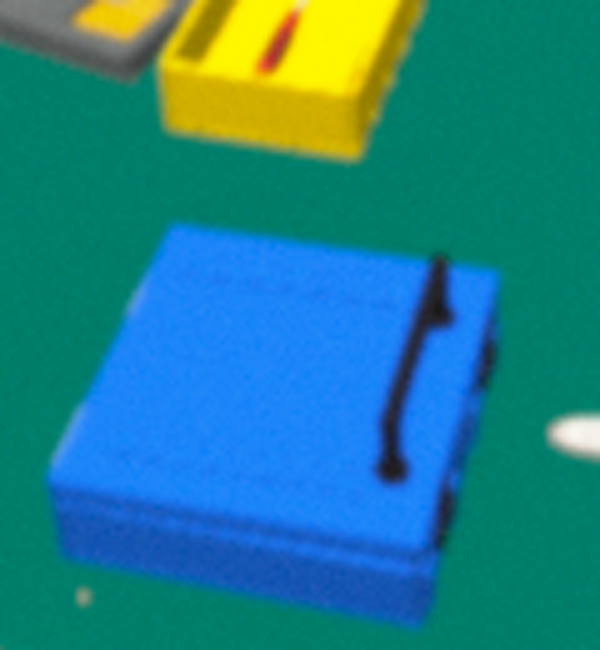

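View pics/t39.png

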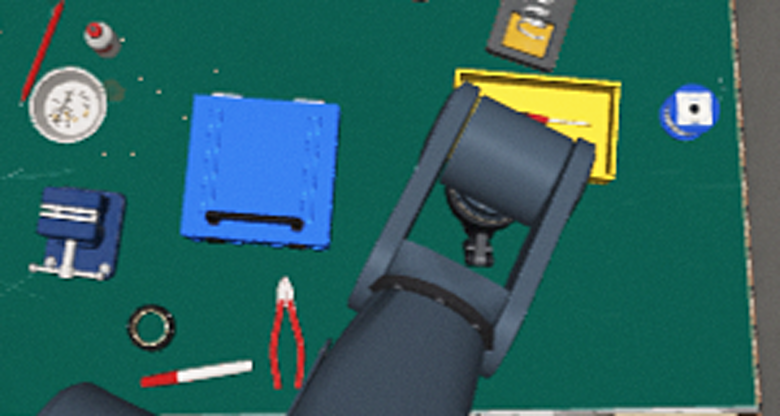

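Run:
```python
from h import *
from scipy.optimize import least_squares
S=lambda a:np.array([250,180])+(np.array(a)+.5)/5-.5
obs=[((498,270),.172,-.088,.014),((430,553),.172,.088,.014),((439,260),.15,-.05,.048),((388,420),.15,.05,.048),((391,470),.15,.045,.014),((440,318),.15,-.045,.014)]
def W(a,b,c,th,yaw=-.0843):
    v=[.086-a*np.cos(th)+c*np.sin(th),b,.04+a*np.sin(th)+c*np.cos(th)]; C,s=np.cos(yaw),np.sin(yaw)
    return [.5479+C*v[0]-s*v[1],.1169+s*v[0]+C*v[1],v[2]]
f=lambda x:np.concatenate([proj("side",W(a,b,c,x[0]))[0]-S(u) for u,a,b,c in obs])
r=least_squares(f,[.02],loss="soft_l1");print(r.x,r.fun.reshape(-1,2).round(1).tolist())
print(f([0]).reshape(-1,2).round(1).tolist())
```

```text
[0.01825633] [[0.1, 0.3], [-1.3, -1.5], [0.0, 1.1], [0.8, -0.3], [1.0, -1.5], [-0.5, 1.2]]
[[0.1, 1.2], [-1.1, -0.5], [0.4, 2.0], [1.2, 0.6], [1.2, -0.7], [-0.4, 2.1]]
```

The fit gives 0.018 ± 0.02 rad, which is consistent with shut. To be sure, I press once more on the bar with shut fingers.

Run:
```python
from h import *
rows(((.485,.1229,.10),-4.8))
```

```text
t 42.5667 p [ 0.4693 -0.119   0.2306] w 0.0354 F [0.1 0.6 0.1] q [-28.  17.  99.   0.  64. -23.] ang -5.2
[-0.0064, -0.2418, 0.1315] [-0.22, -0.08, -0.39] n>= 6.6
```

apply_moves([
  [255,-0.006,-0.242,0.04,0,0,0],
  [255,-0.006,-0.242,0.04,0,0,0],
  [255,-0.006,-0.242,0.04,0,0,0],
  [255,-0.006,-0.242,0.04,0,0,0],
  [255,-0.006,-0.242,0.04,0,0,0],
  [255,-0.006,-0.242,0.04,0,0,0],
  [255,-0.006,-0.242,0.1,0,0,0],
  [255,-0.006,-0.242,0.13,0,0,0],
  [255,-0.006,-0.242,0.13,0,0,0],
  [255,-0.006,-0.242,0.13,0,0,0],
])

```text
t: 43.4
tool_pos: [0.4818, 0.1243, 0.0988]
tool_rot: [[0.996, -0.089, -0.007], [-0.089, -0.996, 0.004], [-0.008, -0.003, -1.0]]
force: [-0.0, 0.5, -0.6]
width: 0.0001
```

apply_moves([
  [255,0,0,0.01,0,0,0],
  [255,0,0,0.02,0,0,0],
  [255,0,0,0.03,0,0,0],
  [255,0,0,0.034,0,0,0],
  [255,0,0,0.034,0,0,0],
])

```text
t: 43.82
tool_pos: [0.4813, 0.1241, 0.0644]
tool_rot: [[0.996, -0.089, -0.008], [-0.089, -0.996, 0.004], [-0.008, -0.003, -1.0]]
force: [-0.2, 0.2, -0.8]
width: 0.0001
```

apply_moves([
  [255,0,0,0.005,0,0,0],
  [255,0,0,0.01,0,0,0],
  [255,0,0,0.01,0,0,0],
])

```text
t: 44.07
tool_pos: [0.482, 0.124, 0.0549]
tool_rot: [[0.996, -0.09, -0.007], [-0.09, -0.996, 0.004], [-0.007, -0.003, -1.0]]
force: [-0.6, -1.4, 4.1]
width: 0.0002
```

apply_moves([
  [255,0,0,0.003,0,0,0],
  [255,0,0,0.003,0,0,0],
  [255,0,0,0.003,0,0,0],
])

```text
t: 44.32
tool_pos: [0.4822, 0.1239, 0.0545]
tool_rot: [[0.996, -0.09, -0.005], [-0.09, -0.996, 0.004], [-0.005, -0.003, -1.0]]
force: [-4.1, -0.0, 22.1]
width: 0.0003
```

Rigid at 22 N with 0.4 mm travel, so the lid is fully shut. I lift off, clear the scene and check.

apply_moves([
  [255,0,0,-0.03,0,0,0],
  [255,0,0,-0.07,0,0,0],
  [255,0,0,-0.11,0,0,0],
  [255,0,0,-0.15,0,0,0],
  [255,-0.03,0.04,-0.18,0,0,0],
  [255,-0.04,0.08,-0.2,0,0,0],
  [255,-0.04,0.12,-0.2,0,0,0],
  [255,-0.04,0.12,-0.2,0,0,0],
  [255,-0.04,0.12,-0.2,0,0,0],
])

```text
t: 45.07
tool_pos: [0.4328, 0.0043, 0.2555]
tool_rot: [[0.996, -0.094, -0.002], [-0.094, -0.996, 0.002], [-0.002, -0.002, -1.0]]
force: [0.8, -0.4, 0.7]
width: -0.0002
```

Run:
```python
from h import *
s=env.state();print(s["t"],s["force"].round(1),s["tool_pos"].round(3))
crop("side","pics/s40.png",230,120,430,320,3)
crop("top","pics/t40.png",180,130,480,290,2.6)
```

```text
45.0667 [ 0.8 -0.4  0.7] [0.433 0.004 0.256]
```

View pics/s40.png

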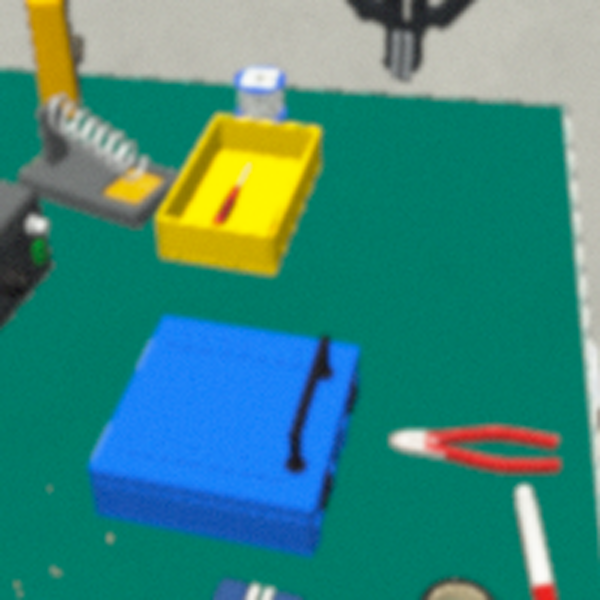

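View pics/t40.png

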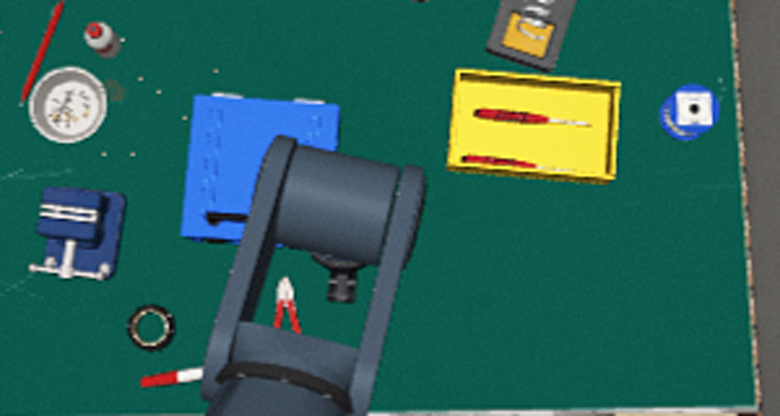

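Lid shut, both reds in the crate (crop 510,115 and 500,162), bystanders unmoved. I hand the job in.

```bash
python3 -c "
from station import env
print(env.job_done())"
```

```text
the job is handed in; nothing more can be done
None
```

I opened the case lid to about 1.6 rad, laid all three grey drivers in the case, dropped both red drivers in the yellow crate and shut the lid. The job is handed in, at about 45 s of the 200 s allowed; no verdict comes back.

**Last checks**
- **Lid:** pressing on the handle bar gave 22 N with 0.4 mm of travel. The image fit read 0.018 rad, with an uncertainty of about 0.02.
- **Greys:** all three were seen flat in the case at the last look before the lid was shut.
- **Reds:** both lie in the crate.
- **Bystanders:** those in view look unmoved; I compared them by eye only.
- **Robot:** clear of everything at hand-in.

**What disagreed or went wrong**
- **Tool height:** the reported tool height was 29–40 mm below where the fingers really were, depending on position. The first two closings on the lid handle and the first on a grey driver closed on air. I corrected this from the pictures and contact force.
- **Red driver 1:** it was knocked after I placed it and slid to the crate's front wall. It still measures about 14 mm inside the limit, at crate x ≈ -0.042.
- **Lid press:** the first press to seat the lid peaked at 40.7 N on the wrist, through the gripped bar. The 40 N limit applies to the arm or gripper body, so I don't expect it to count, but I could not check that.

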